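# Latch the specimen transport case

### The arm

A 6-joint arm with a two-finger parallel gripper is mounted at the origin on the work surface. World frame = base frame: x ahead of the robot, y to its left, z up, the work surface at z = 0. Lengths are in m, angles in rad, forces in N, time in s.
With the tool pointing down it reaches from about 0.35 to 0.775 m from the base axis. Payload 7.3 kg.
Tool frame: the origin (TCP) lies on the centre line of the jaws, within the pads' length; the fingertips stand 11 mm ahead of it and the grasp point (between the pads) lies 8 mm behind it; z points along the fingers, y is the direction in which the jaws open and shut (so a half turn about z gives the same grasp; the last joint's range is limited). The gripper opens to 92 mm and grips with 3 to 60 N. Pads are 19 mm wide; open, the fingers measure 130 mm over their backs; the gripper's body (75 mm by 190 mm) begins 47 mm behind the grasp point.
Start: joints at [-1.362, 0.342, 1.524, -0, 1.275, -0.146], TCP at [0.182, -0.492, 0.204] pointing down, gripper open.
Joint ranges: [-2.53, 2.53], [-0.77, 2.02], [0.04, 2.7], [-1, 4.14], [0.28, 2.66], [-3.11, 3.11]. Speed limits (rad/s): [2.57, 2.57, 3.14, 3.14, 3.14, 3.14].

### API

Orientations are given as [roll, pitch, yaw] about the fixed x, y, z axes, in that order (R = Rz(yaw) Ry(pitch) Rx(roll)).
In Python, from cell import robot gives the robot as it stands.
- The arm moves only by the tool jog_arm, never from a script. Its argument "deltas" is one flat list of numbers, 6 for each row, row after row: the shift along the world's x, y, z in units of 0.1 m (1.0 is 0.1 m), then the turn, a rotation vector about the world's x, y, z in units of 90 degrees (1.0 is 90 degrees). A call has 1 to 5 rows; each row is the pose to reach, as a shift and turn from the pose commanded when the call began; what a row does not reach only later rows make up. A row lasts 1/12 s, in which the tool goes at most 41.7 mm and 7.16 degrees, less where a joint would pass 70% of its speed; a pose out of reach is approached as far as the arm can. A call with a number of a shift or a turn outside -1 to 1 is refused whole. A call with a gripper value outside its range is refused whole. "claw" is the opening, from 0 (shut) to 1 (fully open), set as the call begins (left out, the last holds). The fingers move at their own pace and stop on an object; "newtons" is the grip in N (left out, the last holds). Time passes only in rows, so rows that repeat a pose let the fingers close. It gives the time, the measured TCP pose, the force and the opening at its end, in the units of the state.
- robot.observe(): the state, without advancing time (a new reading comes with each control period).
- robot.read_camera(name): name is "scene" or "side" or "wrist"; returns the picture (420x560x3 uint8, red, green, blue); there is no depth.
- robot.camera_params(name): a dict with "fx", "fy", "cx", "cy" (pixels), "R" (3x3) and "t" (3): a world point X has camera coordinates R X + t. Camera axes: x right, y down, z forward; pixel columns grow to the right and rows downward; lengths in m; the calibration is good to about 2 mm. The wrist camera is an equidistant fisheye: a pixel r from the principal point sees the ray r / f radians off the axis. A picture is of the moment at which its call begins: read the wrist's pose just before it. camera_params takes no time and is no camera call; for the wrist camera it gives the pose at the moment of the call.
- robot.hand_in(): hands the job in, once; it reports no verdict.
The state is a dict: "time": time; "qpos": joint angles; "qvel": joint speeds; "joint_efforts": joint torques, N m; "tool_pos": TCP position; "tool_rot": TCP orientation; "contact_force": force on the tool from outside, world axes, zero at the start; "torque": the same for the moment, N m; "opening": finger opening in m.
Only numpy, scipy, OpenCV 4.12 (cv2) and the standard library are available. Lean on these libraries where they do the work, as an engineer would, in place of code of your own. Each camera call takes 0.05 s, during which the arm holds its last target. There are 200 camera calls.

### The job

The specimen case is packed and its clear lid lies on the seal, but it is not fastened. Hook the wire bail of the toggle latch over the keeper on the lid, feeling for the keeper's gutter rather than forcing it, then press the latch lever down flat against the case so that it snaps over and pulls the lid tight. Do not lean hard on the case, its lid or the latch, and leave the things standing around it where they are.

Things in the scene. Friction and masses are not known exactly. Their poses are not given: they have to be found in the camera images.
- case: Grey specimen case with a clear lid, 140 (x) x 220 (y) mm, body 100 mm tall, top of the tight lid at 118 mm; too heavy to shift. Origin: centre of its underside, z up. The steel toggle latch is in the middle of its +x face (at x = 70 mm, the side away from the robot); lid hinge along the -x edge. 'Out' below means case +x. The lid ends 20 mm behind the face, above a ledge.
- latch_pivot (a point): The lever's pivot pin, 14 mm out from the face and 86 mm above the bench, on the case's centre line; axes as the case. All latch pivots run along case y. The steel base plate is 40 mm wide.
- lever (a joint): Lever angle, rad: 0 = flat down against the case (home, at a stop), grows as it swings out and up, to 2.9. It stays where it is left (0.015 N m). The last 0.16 rad is past dead centre. With the bail hooked it stands at 1.1 to 1.75; pushed down, the seal resists, at most 4 to 9 N square to the lever 30 mm from the pivot, then it snaps home and stays.
- lever_end (a point): Outer end of the lever, a steel strip 26 mm wide, 3 mm thick with a turned-out tip: 50 mm along from the pivot (straight down when home) and 7.5 mm out. The strip's outer surface lies 8 mm out from the pivot when home.
- bail (a joint): Bail against lever, rad: bail minus lever is the bail's tilt from upright, positive outward. It stays where it is left (0.008 N m); range -0.3 to 2.9. The bail's hinge is on the lever, 12 mm from its pivot (below it, 2 mm further in, when home).
- bail_bar (a point): Middle of the cross bar of the bail, a U of 3.2 mm steel wire, 43 mm wide over its legs (along case y), legs 43 mm long from hinge to bar. Axes: y along the bar, z along the legs towards it. The bar can lie 31 to 55 mm from latch_pivot, and carrying it swings bail and lever together. The legs pass outside lever and keeper and can be pinched from above just below the bar.
- keeper_screws (a point): Midway between the two screws on the lid, 39 mm out from the case's centre, on the keeper's top; lid axes. The keeper, a steel strip 30 mm wide, is clamped by them through slots and reaches out to a gutter open upward, whose middle lies 32 to 46 mm out from here (feel for it). Gutter 4.8 mm wide, floor 4.4 mm below this point, front lip 5 mm high, 2.5 mm thick, back wall 7 mm high.
- lid (a joint): Lid angle, rad: about 0.03 as it lies loose on the springy seal (keeper 3 to 4 mm higher than when tight), about 0.01 when drawn tight, grows as it opens. Only its weight, about 0.35 kg, holds it down.
- tube_rack: White rack of blood tubes, 75 x 150 mm, 90 mm tall, loose, beside the case. Origin under its centre.
- well_plate: Well plate on a blue base, 128 x 86 mm, 34 mm tall, loose, on the bench out from the case. Origin under its centre.
- tube_cap: Tube cap, 16 mm wide, 16 mm tall, loose, on the bench out from the case. Origin under its centre.

How it is judged:
At the end, for the whole second after the job is handed in: The lever is flat against the case (under 0.06 rad), the bail is hooked in the keeper and the lid is drawn tight (under 0.016 rad) with the robot clear of it; the rack, plate and cap are where they were (within 15 mm) (value of joint lever below 0.06 rad and value of joint lid below 0.016 rad and contact force between bail and lid above 10 N and distance of each of tube_rack, well_plate, tube_cap from where it was at the start of the episode below 0.015 m and angle between each of tube_rack, well_plate, tube_cap's own z axis and vertical below 0.2 rad); the robot touches nothing.
It fails at once if the clear lid or its keeper is pushed on with over 25 N (contact force between any of the fingers, the arm and lid above 25 N).
It fails at once if the bail is jammed against the keeper or lid with over 15 N before it is hooked (value of joint lever above 1.8 rad and contact force between bail and lid above 15 N).
It fails at once if the lever, nearly home, is pushed with over 25 N (value of joint lever below 0.3 rad and contact force between the fingers and case above 25 N).
It fails at once if a bystander is shoved or knocked over (distance of any of tube_rack, well_plate, tube_cap from where it was at the start of the episode above 0.03 m or angle between any of tube_rack, well_plate, tube_cap's own z axis and vertical above 0.5 rad).
It also fails if it takes over 72 s, if anything falls off the work surface, if the arm or the gripper's body presses on something with over 40 N, if the wrist force passes 120 N, or if a joint passes its speed limit or range.

## Working session

There is one attempt and no reset: what is moved stays moved. The work goes in short steps, Python scripts to look and compute and a tool call to move; the robot and the scene stay as the last step left them, time stands still between calls to the robot, and variables do not carry over. Pictures are saved under pics/ and viewed, about 8 in all and at most 12, crops included, and the job is handed in when it is done.

Besides the shell and the picture viewer there is one more tool, called after ">>>" by a JSON object that holds its "op" and its "data". jog_arm: Moves the arm, as the interface text tells. Its arguments: {"type":"object","properties":{"deltas":{"type":"array","items":{"type":"number"}},"claw":{"type":"number"},"newtons":{"type":"number"}},"required":["deltas"]}

```bash
mkdir -p pics; ls; python3 - <<'E'
from cell import robot
import cv2
s=robot.observe();print(s)
for n in("scene","side"):
    im=robot.read_camera(n);cv2.imwrite(f"pics/{n}0.png",im[:,:,::-1])
    print(n,robot.camera_params(n))
E
```

```text
pics
{'time': 0.0, 'qpos': array([-1.36198891e+00,  3.42702162e-01,  1.52503517e+00, -3.62029945e-06,
        1.27537181e+00, -1.46030258e-01]), 'qvel': array([ 0.00042976,  0.00095847,  0.0011769 , -0.00045079,  0.0002822 ,
        0.00096776]), 'joint_efforts': array([ 1.38332409e-03, -4.31236446e+01, -2.44214112e+01,  7.18524749e-02,
        5.59692469e-02, -1.51735298e-04]), 'tool_pos': array([ 0.18231733, -0.4918554 ,  0.20344932]), 'tool_rot': array([-3.14009180e+00, -2.17242074e-04,  3.54838564e-01]), 'contact_force': array([ 0.17971783, -0.16740176,  0.45685581]), 'torque': array([0.02606151, 0.00281779, 0.00861394]), 'opening': 0.09157724911050363}
scene {'fx': 492.0669940211739, 'fy': 492.0669940211739, 'cx': 279.463895911208, 'cy': 207.6242736059466, 'R': array([[-0.61172234,  0.79104213,  0.00693767],
       [ 0.53156945,  0.41753232, -0.73695365],
       [-0.58585808, -0.44712316, -0.67590767]]), 't': array([ 0.30527915, -0.23280734,  1.53238222])}
side {'fx': 464.57258372533965, 'fy': 464.57258372533965, 'cx': 279.9958584653512, 'cy': 219.86452470042883, 'R': array([[-0.80632963, -0.59128376, -0.01469837],
       [-0.43572784,  0.61063693, -0.66125925],
       [ 0.39996723, -0.52678844, -0.75001344]]), 't': array([0.48991311, 0.29318523, 0.81902803])}
```

View pics/scene0.png

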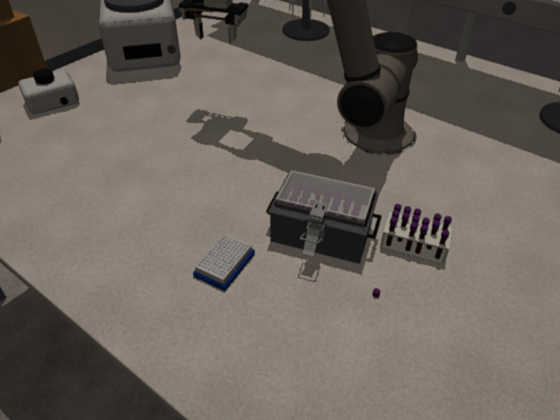

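View pics/side0.png

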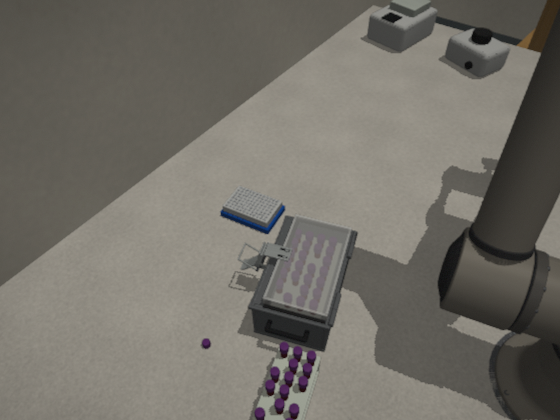

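The latch is at scene px (316,225) and side px (262,258). The well plate, cap and rack are clear of it. I'll enlarge both views.

```bash
python3 - <<'E'
import cv2,numpy as np
a=cv2.imread("pics/scene0.png")[170:290,255:395];b=cv2.imread("pics/side0.png")[205:345,225:365]
a=cv2.resize(a,(400,343),interpolation=cv2.INTER_CUBIC)
A=cv2.resize(cv2.imread("pics/scene0.png")[170:290,260:390],None,fx=5,fy=5,interpolation=cv2.INTER_CUBIC)
B=cv2.resize(cv2.imread("pics/side0.png")[210:345,230:360],None,fx=4.4,fy=4.4,interpolation=cv2.INTER_CUBIC)
f=lambda x:np.clip(x*1.6,0,255).astype(np.uint8)
cv2.imwrite("pics/cA.png",f(A));cv2.imwrite("pics/cB.png",f(B));print(A.shape,B.shape)
E
```

```text
(600, 650, 3) (594, 572, 3)
```

View pics/cA.png

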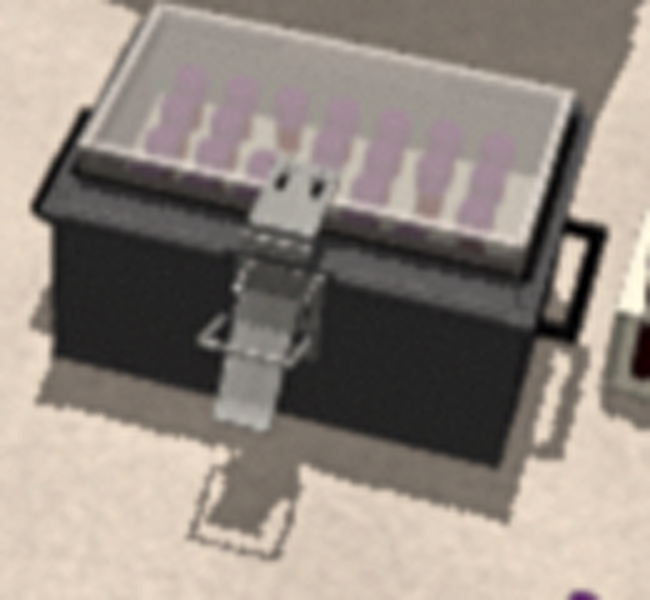

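View pics/cB.png

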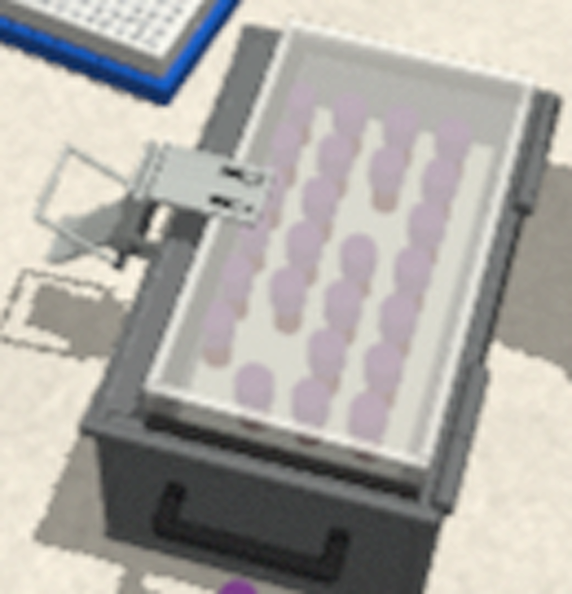

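Scene crop (5x): the bail bar runs (203,338) to (298,358), the screws are at (282,182) and (318,188), and the lever tip is near (243,420). Side crop (4.4x): the bar runs (68,148) to (38,215), and the screws are at (238,175) and (236,207). The bail stands out roughly level and the lever hangs a little open. Next I'll triangulate these points.

```bash
cat > h.py <<'E'
import numpy as np,cv2
from cell import robot
def P(n):
    c=robot.camera_params(n);K=np.array([[c["fx"],0,c["cx"]],[0,c["fy"],c["cy"]],[0,0,1]])
    return K@np.c_[c["R"],c["t"]]
PA,PB=P("scene"),P("side")
def A(u,v):return np.array([260+(u+.5)/5-.5,170+(v+.5)/5-.5])
def B(u,v):return np.array([230+(u+.5)/4.4-.5,210+(v+.5)/4.4-.5])
def tri(a,b):
    X=cv2.triangulatePoints(PA,PB,np.float64(a).reshape(2,1),np.float64(b).reshape(2,1))[:,0];X=X[:3]/X[3]
    e=[np.linalg.norm((p@np.r_[X,1])[:2]/(p@np.r_[X,1])[2]-q) for p,q in((PA,a),(PB,b))]
    return X,max(e)
def plane(p,q,z):
    M=np.c_[p[:,0],p[:,1],p[:,2]*z+p[:,3]];X=np.linalg.solve(M,np.r_[q,1]);return X[:2]/X[2]
E
python3 - <<'E'
from h import *
np.set_printoptions(precision=4,suppress=True)
for n,a,b in [("bar+y",(298,358),(38,215)),("bar-y",(203,338),(68,148)),("scr+y",(318,188),(236,207)),("scr-y",(282,182),(238,175)),
 ("lid far-y",(80,152),(290,25)),("lid far+y",(530,248),(148,395)),("lid near+y",(575,95),(432,465)),("lid near-y",(160,8),(533,85)),("keeper out+y",(322,240),(140,190))]:
    print(n,*tri(A(*a),B(*b)))
print("body far-y top z.1",plane(PA,A(40,212),.1),"far+y",plane(PA,A(530,325),.1),"side far+y",plane(PB,B(85,430),.1))
E
```

```text
bar+y [0.5814 0.1687 0.1032] 0.6295616727633874
bar-y [0.5956 0.13   0.1013] 0.06693367956398678
scr+y [0.5056 0.1266 0.1226] 0.4815522787532858
scr-y [0.5141 0.1131 0.1245] 0.3132367380087908
lid far-y [0.5484 0.0255 0.1184] 0.3931589805437799
lid far+y [0.4801 0.2205 0.1218] 0.41430823556466767
lid near+y [0.3736 0.1818 0.1189] 1.2898426306028665
lid near-y [ 0.4403 -0.0094  0.1172] 0.1960850546652233
keeper out+y [0.5395 0.1497 0.1311] 1.3106387070970738
body far-y top z.1 [0.576  0.0246] far+y [0.5009 0.2363] side far+y [0.4997 0.2372]
```

>>> {"op": "jog_arm", "data": {"deltas": [0.578, 0.915, 0, 0, 0, -0.0015, 0.578, 0.915, 0, 0, 0, -0.0015, 0.578, 0.915, 0, 0, 0, -0.0015], "claw": 1}}

```text
time: 0.35
tool_pos: [0.241, -0.3977, 0.2035]
tool_rot: [-3.139, -0.001, 0.352]
contact_force: [1.1, -0.8, -0.0]
opening: 0.092
```

>>> {"op": "jog_arm", "data": {"deltas": [0.578, 0.915, 0, 0, 0, -0.0015, 0.578, 0.915, 0, 0, 0, -0.0015, 0.578, 0.915, 0, 0, 0, -0.0015]}}

```text
time: 0.6
tool_pos: [0.2989, -0.306, 0.2039]
tool_rot: [-3.14, -0.001, 0.351]
contact_force: [1.1, -0.1, -0.2]
opening: 0.092
```

>>> {"op": "jog_arm", "data": {"deltas": [0.578, 0.915, 0, 0, 0, -0.0015, 0.578, 0.915, 0, 0, 0, -0.0015, 0.578, 0.915, 0, 0, 0, -0.0015]}}

```text
time: 0.85
tool_pos: [0.3567, -0.2146, 0.204]
tool_rot: [-3.14, -0.0, 0.349]
contact_force: [0.4, 0.2, -0.4]
opening: 0.0918
```

>>> {"op": "jog_arm", "data": {"deltas": [0.578, 0.915, 0, 0, 0, -0.0015, 0.578, 0.915, 0, 0, 0, -0.0015, 0.578, 0.915, 0, 0, 0, -0.0015]}}

```text
time: 1.1
tool_pos: [0.4146, -0.1232, 0.204]
tool_rot: [-3.141, -0.0, 0.347]
contact_force: [-0.4, -0.8, 1.1]
opening: 0.0916
```

>>> {"op": "jog_arm", "data": {"deltas": [0.578, 0.915, 0, 0, 0, -0.0015, 0.578, 0.915, 0, 0, 0, -0.0015, 0.578, 0.915, 0, 0, 0, -0.0015]}}

```text
time: 1.35
tool_pos: [0.4726, -0.0316, 0.204]
tool_rot: [-3.141, -0.001, 0.345]
contact_force: [-1.1, 0.0, -1.2]
opening: 0.0919
```

>>> {"op": "jog_arm", "data": {"deltas": [0.578, 0.915, 0, 0, 0, -0.0015, 0.578, 0.915, 0, 0, 0, -0.0015, 0.578, 0.915, 0, 0, 0, -0.0015]}}

```text
time: 1.6
tool_pos: [0.5304, 0.06, 0.2037]
tool_rot: [-3.141, -0.0, 0.342]
contact_force: [-0.3, 0.8, 0.2]
opening: 0.0918
```

>>> {"op": "jog_arm", "data": {"deltas": [0.578, 0.915, 0, 0, 0, -0.0015, 0.578, 0.915, 0, 0, 0, -0.0015, 0.578, 0.915, 0, 0, 0, -0.0015, 0.578, 0.915, 0, 0, 0, -0.0015, 0.578, 0.915, 0, 0, 0, -0.0015]}}

```text
time: 2.02
tool_pos: [0.5868, 0.1493, 0.203]
tool_rot: [-3.141, 0.002, 0.341]
contact_force: [0.8, -0.9, 0.9]
opening: 0.0917
```

```bash
python3 - <<'E'
from h import *
s=robot.observe();print(s["time"],s["tool_pos"],s["tool_rot"],s["contact_force"])
c=robot.camera_params("wrist");print(c)
im=robot.read_camera("wrist")[:,:,::-1];np.save("w.npy",im);cv2.imwrite("pics/w1.png",np.clip(im*1.5,0,255).astype(np.uint8))
E
```

```text
2.0167 [0.58677581 0.14928679 0.20295004] [-3.14148554e+00  1.99046485e-03  3.40679897e-01] [ 0.76906336 -0.88859329  0.90569992]
{'fx': 325.19226210127806, 'fy': 325.19226210127806, 'cx': 278.08945967315714, 'cy': 210.34240181326356, 'R': array([[ 3.34581374e-01, -9.42366681e-01, -5.86085099e-04],
       [-9.03703821e-01, -3.21030560e-01,  2.83299812e-01],
       [-2.67160454e-01, -9.42571927e-02, -9.59031216e-01]]), 't': array([-0.05585967,  0.54172816,  0.56081147])}
```

View pics/w1.png

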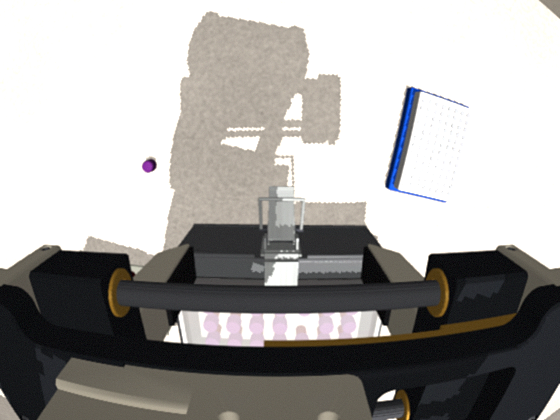

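The wrist picture shows the bail as a U with its bar from px (260,199) to (305,199), the lever running out beneath it to (281,188), and the case edge at row 225. I'll cast these onto the heights found earlier.

```bash
cat >> h.py <<'E'
u=np.array([np.cos(.339),np.sin(.339)]);v=np.array([-u[1],u[0]]);C=np.array([.4725,.107])
def wray(c,p,z):
    d=np.array([p[0]-c["cx"],p[1]-c["cy"]]);r=np.linalg.norm(d);a=r/c["fx"]
    ray=c["R"].T@np.r_[np.sin(a)*d/r,np.cos(a)];o=-c["R"].T@c["t"]
    return (o+ray*(z-o[2])/ray[2])[:2]
def case(p):return np.array([(p-C)@u,(p-C)@v])*1e3
E
python3 - <<'E'
from h import *
c=robot.camera_params("wrist")
for n,p,z in[("bar+y",(260,199),.1023),("bar-y",(305,199),.1023),("edge l",(192,226),.1),("edge r",(366,226),.1)]:
    X=wray(c,p,z);print(n,X,case(X))
print(case(robot.observe()["tool_pos"][:2]))
im=np.load("w.npy");cr=im[170:300,215:350];cv2.imwrite("pics/w1c.png",np.clip(cv2.resize(cr,None,fx=4.5,fy=4.5,interpolation=2)*1.2,0,255).astype(np.uint8))
E
```

```text
bar+y [0.58369695 0.16413254] [123.86756409  16.90310035]
bar-y [0.59718131 0.12603445] [123.91519933 -23.51088731]
edge l [0.5366001  0.21695583] [97.0171828  82.38187707]
edge r [0.59168032 0.06114175] [ 97.14759886 -82.88106756]
[121.1706834    0.95938399]
```

View pics/w1c.png

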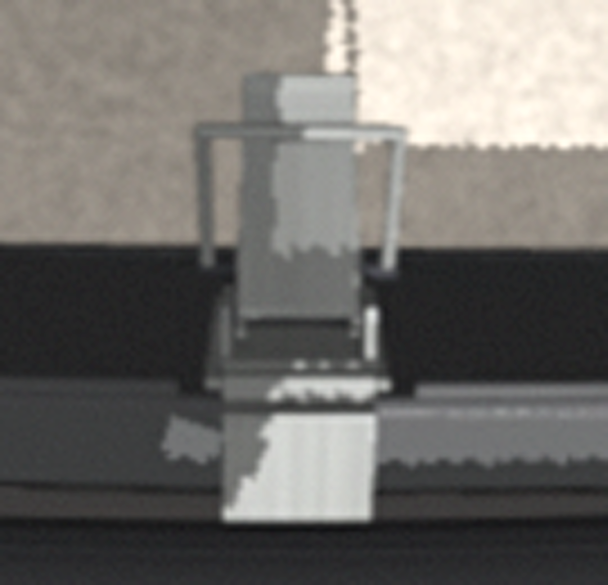

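Both views put the bail bar about 40 mm out from the pivot at z ≈ 0.102. The lateral estimates are +1.3 and −3.3 mm. I'll descend 2 mm towards −y.

>>> {"op": "jog_arm", "data": {"deltas": [0.007, -0.019, -0.4, 0, 0, 0, 0.007, -0.019, -0.7, 0, 0, 0, 0.007, -0.019, -0.9, 0, 0, 0, 0.007, -0.019, -0.97, 0, 0, 0, 0.007, -0.019, -0.97, 0, 0, 0]}}

```text
time: 2.48
tool_pos: [0.5863, 0.1449, 0.1056]
tool_rot: [-3.141, 0.004, 0.337]
contact_force: [-0.1, 0.5, 0.3]
opening: 0.0919
```

>>> {"op": "jog_arm", "data": {"deltas": [0, 0, 0, 0, 0, 0, 0, 0, 0, 0, 0, 0, 0, 0, 0, 0, 0, 0, 0, 0, 0, 0, 0, 0, 0, 0, 0, 0, 0, 0], "claw": 0.51, "newtons": 5}}

```text
time: 2.9
tool_pos: [0.5881, 0.1464, 0.1081]
tool_rot: [3.141, -0.001, 0.338]
contact_force: [-0.0, 0.7, 0.0]
opening: 0.0629
```

```bash
python3 - <<'E'
from h import *
s=robot.observe();print(s["time"],s["tool_pos"],s["contact_force"],s["opening"])
c=robot.camera_params("wrist")
im=robot.read_camera("wrist")[:,:,::-1];cr=im[150:330,180:380];cv2.imwrite("pics/w2.png",np.clip(cv2.resize(cr,None,fx=3.3,fy=3.3,interpolation=2)*1.3,0,255).astype(np.uint8))
E
```

```text
2.9 [0.58810612 0.14638123 0.10805903] [-0.02833354  0.67817365  0.00502377] 0.06287389186700336
```

View pics/w2.png

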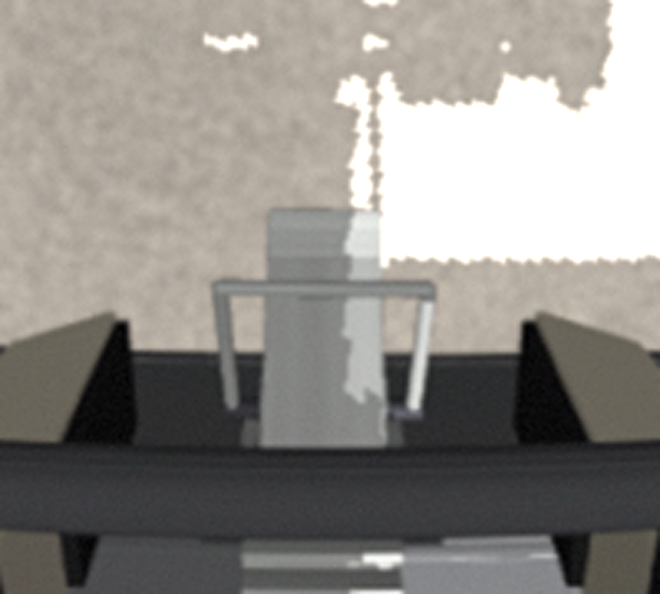

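The bar (crop x 215–437, centre 325) is centred between the pads (132–518, centre 325). I'll check how far out the bar lies relative to the pads.

```bash
python3 - <<'E'
from h import *
c=robot.camera_params("wrist");t=robot.observe()["tool_pos"];print(t,case(t[:2]))
f=lambda x,y:(180+x/3.3,150+y/3.3)
for z in(.099,.102,.105,.108):print(z,"bar",case(wray(c,f(215,290),z)),case(wray(c,f(437,290),z)))
print("finger",case(wray(c,f(131,320),.097)),case(wray(c,f(520,320),.097)))
print("lever end",case(wray(c,f(325,210),.055)))
E
```

```text
[0.58798217 0.14636956 0.10781563] [122.00193312  -1.27397361]
0.099 bar [123.27824954  19.12538414] [123.27172586 -23.22131462]
0.102 bar [124.43876256  18.79839607] [124.43234164 -22.88129079]
0.105 bar [125.59927559  18.47140801] [125.59295742 -22.54126696]
0.108 bar [126.75978861  18.14441994] [126.7535732  -22.20124312]
finger [116.03885766  36.21077965] [116.02676806 -40.14302434]
lever end [125.8973489   -1.89799672]
```

>>> {"op": "jog_arm", "data": {"deltas": [0, 0, 0, 0, 0, 0, 0, 0, 0, 0, 0, 0, 0, 0, 0, 0, 0, 0, 0, 0, 0, 0, 0, 0, 0, 0, 0, 0, 0, 0]}}

```text
time: 3.37
tool_pos: [0.5877, 0.1463, 0.1071]
tool_rot: [3.142, 0.0, 0.338]
contact_force: [0.3, 0.6, 0.4]
opening: 0.0467
```

```bash
python3 - <<'E'
from h import *
s=robot.observe();t=s["tool_pos"];print(s["time"],t,case(t[:2]),s["contact_force"],s["opening"])
im=robot.read_camera("wrist")[:,:,::-1];cr=im[200:300,210:350]
sc=robot.read_camera("side")[:,:,::-1];np.save("s.npy",sc)
cr=np.vstack([cv2.resize(cr,(560,400),interpolation=2)])
cv2.imwrite("pics/w3.png",np.clip(np.hstack([cr[:,80:480],cv2.resize(sc[200:300,200:300],(400,400),interpolation=2)])*1.3,0,255).astype(np.uint8))
E
```

```text
3.3667 [0.5876969  0.1463171  0.10708779] [121.71545199  -1.2285879 ] [0.28727738 0.61901614 0.43090671] 0.0467291429685351
```

View pics/w3.png

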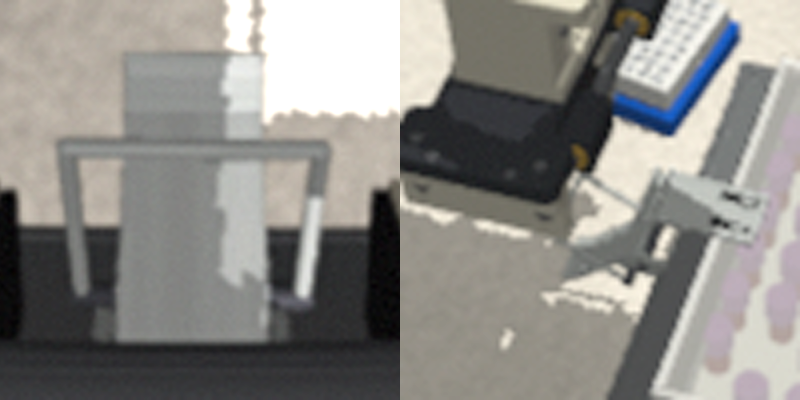

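The bail is centred between the fingers: in the left crop the bar spans x 60–328 and the gaps to the pads are 42 on each side. In the right crop the finger just hides the bar's +y corner. I'll close on it and check that the opening stops at about 43 mm.

>>> {"op": "jog_arm", "data": {"deltas": [0, 0, 0, 0, 0, 0, 0, 0, 0, 0, 0, 0, 0, 0, 0, 0, 0, 0], "claw": 0.42, "newtons": 10}}

```text
time: 3.72
tool_pos: [0.5877, 0.1463, 0.1071]
tool_rot: [3.142, 0.0, 0.338]
contact_force: [0.3, 0.3, -0.1]
opening: 0.039
```

```bash
python3 - <<'E'
from h import *
# finger lowest corner seen in side view: intersect with plane lateral=42 mm
c=robot.camera_params("side");o=-c["R"].T@c["t"]
for p in((236,260),(242,256)):
  r=c["R"].T@np.array([(p[0]-c["cx"])/c["fx"],(p[1]-c["cy"])/c["fy"],1])
  for L in(.025,.042):
    k=(L-(o[:2]-C)@v)/(r[:2]@v);X=o+k*r;print(p,L,X,case(X[:2]))
E
```

```text
(236, 260) 0.025 [0.58305946 0.17249328 0.10295048] [126.04667699  25.        ]
(236, 260) 0.042 [0.56925232 0.18565061 0.1283106 ] [117.4007235  42.       ]
(242, 256) 0.025 [0.57026338 0.16798123 0.12060815] [112.47839381  25.        ]
(242, 256) 0.042 [0.55691175 0.18129918 0.1453397 ] [104.31544342  42.        ]
```

```bash
python3 - <<'E'
from h import *
s=robot.observe();t=s["tool_pos"];print(s["time"],t,case(t[:2]),s["contact_force"],s["opening"])
im=robot.read_camera("wrist")[:,:,::-1];cr=im[190:310,210:350]
sc=robot.read_camera("scene")[:,:,::-1]
cv2.imwrite("pics/w4.png",np.clip(np.hstack([cv2.resize(cr,(467,400),interpolation=2),cv2.resize(sc[175:275,275:355],(320,400),interpolation=2)])*1.8,0,255).astype(np.uint8))
E
```

```text
3.7167 [0.58771858 0.14629401 0.10711722] [121.72821765  -1.25756661] [ 0.33002063  0.28902148 -0.09978893] 0.03895002892296469
```

View pics/w4.png

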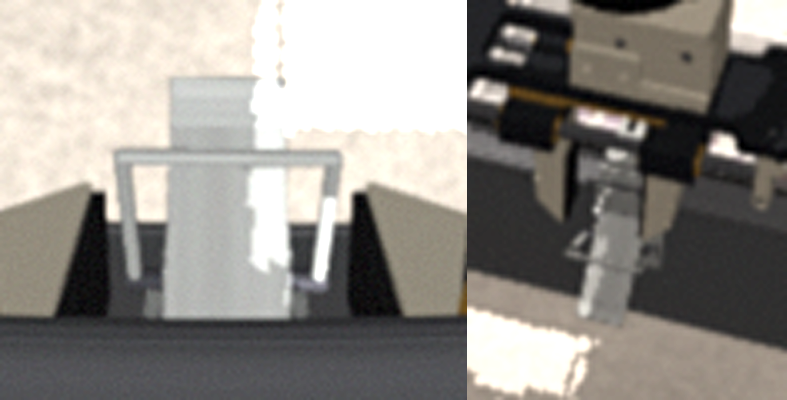

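In the scene crop (right) the fingertips end visibly above the bail, with tips at (567,222) and (645,235) and the bar at (572,252)–(655,262). I'll work out the real tip height from the scene rays.

```bash
python3 - <<'E'
from h import *
c=robot.camera_params("scene");o=-c["R"].T@c["t"]
f=lambda x,y:(275+(x-467)/4,175+y/4)
for n,p in(("tipL",(567,222)),("tipR",(645,235)),("barL",(570,254)),("barR",(655,264))):
  q=f(*p);r=c["R"].T@np.array([(q[0]-c["cx"])/c["fx"],(q[1]-c["cy"])/c["fy"],1])
  for O in(.112,.124,.131):
    k=(O-(o[:2]-C)@u)/(r[:2]@u);X=o+k*r;print(n,O,X[2].round(4),case(X[:2])[1].round(1))
w=robot.camera_params("wrist");print("wrist cam",-w["R"].T@w["t"])
g=lambda x,y:(210+x/3.336,190+y/3.333)
for z in(.095,.11,.12,.13,.14):print(z,case(wray(w,g(105,193),z)),case(wray(w,g(350,193),z)))
print([case(wray(w,g(x,156),z))for x in(114,342) for z in(.097,.102)])
E
```

```text
tipL 0.112 0.109 -23.4
tipL 0.124 0.1215 -20.3
tipL 0.131 0.1287 -18.5
tipR 0.112 0.1131 19.8
tipR 0.124 0.1255 22.2
tipR 0.131 0.1327 23.6
barL 0.112 0.085 -20.8
barL 0.124 0.0979 -17.7
barL 0.131 0.1054 -16.0
barR 0.112 0.0931 26.6
barR 0.124 0.1058 28.9
barR 0.131 0.1132 30.2
wrist cam [0.65872158 0.17089045 0.28868207]
0.095 [114.69375959  22.15429523] [114.69166747 -25.45655349]
0.11 [121.05799729  20.30898522] [121.0560672 -23.6145695]
0.12 [125.30082243  19.07877854] [125.29900035 -22.38658017]
0.13 [129.54364757  17.84857187] [129.54193351 -21.15859084]
0.14 [133.7864727   16.61836519] [133.78486666 -19.93060151]
[array([123.19923747,  19.88743191]), array([125.12092054,  19.32504143]), array([123.19586608, -23.38248204]), array([125.11763709, -22.81618285])]
```

Wrist and scene rays agree: the fingertips really end near z ≈ 0.129, about 22 mm above the TCP reading. That contradicts the stated 11 mm below it, and the jaws also closed past 43 mm freely. I'll trust the measurement, reopen and go lower while watching the force.

>>> {"op": "jog_arm", "data": {"deltas": [0, 0, 0, 0, 0, 0, 0, 0, 0, 0, 0, 0, 0, 0, 0, 0, 0, 0, 0, 0, 0, 0, 0, 0, 0, 0, 0, 0, 0, 0], "claw": 0.65}}

```text
time: 4.23
tool_pos: [0.5877, 0.1463, 0.1071]
tool_rot: [3.142, 0.0, 0.338]
contact_force: [-0.3, 0.6, 0.1]
opening: 0.0593
```

>>> {"op": "jog_arm", "data": {"deltas": [0, 0, -0.08, 0, 0, 0, 0, 0, -0.16, 0, 0, 0, 0, 0, -0.24, 0, 0, 0, 0, 0, -0.32, 0, 0, 0, 0, 0, -0.35, 0, 0, 0]}}

```text
time: 4.65
tool_pos: [0.5866, 0.1462, 0.07]
tool_rot: [-3.141, 0.003, 0.338]
contact_force: [-0.1, 0.2, -0.5]
opening: 0.0598
```

>>> {"op": "jog_arm", "data": {"deltas": [0, 0, 0, 0, 0, 0, 0, 0, 0, 0, 0, 0, 0, 0, 0, 0, 0, 0, 0, 0, 0, 0, 0, 0, 0, 0, 0, 0, 0, 0], "claw": 0.4, "newtons": 10}}

```text
time: 5.07
tool_pos: [0.588, 0.1464, 0.0726]
tool_rot: [3.141, -0.001, 0.338]
contact_force: [0.1, 1.0, 0.5]
opening: 0.042
```

>>> {"op": "jog_arm", "data": {"deltas": [0, 0, 0, 0, 0, 0, 0, 0, 0, 0, 0, 0, 0, 0, 0, 0, 0, 0]}}

```text
time: 5.32
tool_pos: [0.5879, 0.1464, 0.0724]
tool_rot: [3.141, -0.001, 0.338]
contact_force: [1.3, 1.2, 0.5]
opening: 0.0423
```

```bash
python3 - <<'E'
from h import *
s=robot.observe();t=s["tool_pos"];print(s["time"],t,case(t[:2]),s["contact_force"],s["torque"],s["opening"])
w=robot.read_camera("wrist")[:,:,::-1];sc=robot.read_camera("scene")[:,:,::-1]
cv2.imwrite("pics/w5.png",np.clip(np.hstack([cv2.resize(w[190:310,210:350],(467,400),interpolation=2),cv2.resize(sc[175:275,275:355],(320,400),interpolation=2)])*1.8,0,255).astype(np.uint8))
E
```

```text
5.3167 [0.58794845 0.14639961 0.07240218] [121.98012507  -1.23442347] [1.32627518 1.19126157 0.54795779] [ 0.16176275 -0.04768015 -0.02426317] 0.04225308177247988
```

The jaws stopped at 42.3 mm, so the bail is pinched. I'll carry it up and in on an arc about the pivot, and pin down the gutter from the earlier wrist picture.

>>> {"op": "jog_arm", "data": {"deltas": [-0.01, -0.004, 0.06, 0, 0, 0, -0.019, -0.007, 0.13, 0, 0, 0, -0.06, -0.02, 0.18, 0, 0, 0, -0.113, -0.04, 0.23, 0, 0, 0, -0.113, -0.04, 0.23, 0, 0, 0]}}

```text
time: 5.83
tool_pos: [0.5759, 0.1422, 0.0964]
tool_rot: [3.142, -0.001, 0.338]
contact_force: [-0.8, 1.2, -2.5]
opening: 0.0413
```

```bash
python3 - <<'E'
from h import *
s=robot.observe();t=s["tool_pos"];print(s["time"],t,case(t[:2]),s["contact_force"],s["torque"],s["opening"])
c=dict(fx=325.19226210127806,cx=278.08945967315714,cy=210.34240181326356,R=np.array([[3.34581374e-01,-9.42366681e-01,-5.86085099e-04],[-9.03703821e-01,-3.21030560e-01,2.83299812e-01],[-2.67160454e-01,-9.42571927e-02,-9.59031216e-01]]),t=np.array([-0.05585967,0.54172816,0.56081147]))
for r in(300,365,380,392,405,412,520):
  print(r,[case(wray(c,(215+298/4.5,170+r/4.5),z)).round(1) for z in(.1,.12,.124)])
im=np.load("w.npy").astype(int);print([(y,im[y,281].mean().round()) for y in range(228,290)])
E
```

```text
5.8333 [0.57589018 0.14221702 0.09640639] [109.21722084  -1.16906139] [-0.76547099  1.18867085 -2.51575641] [0.16381959 0.28701129 0.00489634] 0.04128551070096988
300 [array([87.7, -1.4]), array([95.4, -1.2]), array([96.9, -1.2])]
365 [array([72.9, -1.5]), array([81.6, -1.3]), array([83.4, -1.2])]
380 [array([69.4, -1.5]), array([78.4, -1.3]), array([80.2, -1.2])]
392 [array([66.6, -1.5]), array([75.8, -1.3]), array([77.6, -1.3])]
405 [array([63.5, -1.5]), array([72.9, -1.3]), array([74.8, -1.3])]
412 [array([61.8, -1.5]), array([71.4, -1.3]), array([73.3, -1.3])]
520 [array([35.1, -1.7]), array([46.5, -1.5]), array([48.8, -1.4])]
[(228, np.float64(88.0)), (229, np.float64(89.0)), (230, np.float64(88.0)), (231, np.float64(90.0)), (232, np.float64(88.0)), (233, np.float64(89.0)), (234, np.float64(88.0)), (235, np.float64(89.0)), (236, np.float64(90.0)), (237, np.float64(89.0)), (238, np.float64(90.0)), (239, np.float64(89.0)), (240, np.float64(70.0)), (241, np.float64(44.0)), (242, np.float64(48.0)), (243, np.float64(56.0)), (244, np.float64(56.0)), (245, np.float64(56.0)), (246, np.f
[... 420 characters left out ...]
), (263, np.float64(177.0)), (264, np.float64(170.0)), (265, np.float64(171.0)), (266, np.float64(172.0)), (267, np.float64(170.0)), (268, np.float64(170.0)), (269, np.float64(170.0)), (270, np.float64(171.0)), (271, np.float64(171.0)), (272, np.float64(171.0)), (273, np.float64(171.0)), (274, np.float64(169.0)), (275, np.float64(170.0)), (276, np.float64(170.0)), (277, np.float64(169.0)), (278, np.float64(171.0)), (279, np.float64(170.0)), (280, np.float64(169.0)), (281, np.float64(171.0)), (282, np.float64(169.0)), (283, np.float64(171.0)), (284, np.float64(167.0)), (285, np.float64(123.0)), (286, np.float64(48.0)), (287, np.float64(19.0)), (288, np.float64(27.0)), (289, np.float64(32.0))]
```

The brightness profile puts the lip near 83 mm out and the back wall near 77.5, so the gutter's middle is about 80 mm out from the case centre, inside the 71–85 range. I'll carry the bar to about 92 mm out at z ≈ 0.132 and look.

>>> {"op": "jog_arm", "data": {"deltas": [-0.04, -0.015, 0.03, 0, 0, 0, -0.085, -0.03, 0.055, 0, 0, 0, -0.13, -0.046, 0.07, 0, 0, 0, -0.179, -0.063, 0.08, 0, 0, 0, -0.179, -0.063, 0.08, 0, 0, 0]}}

```text
time: 6.25
tool_pos: [0.558, 0.136, 0.1038]
tool_rot: [3.142, -0.001, 0.338]
contact_force: [-0.1, 2.6, -0.9]
opening: 0.0413
```

```bash
python3 - <<'E'
from h import *
s=robot.observe();t=s["tool_pos"];print(s["time"],t,case(t[:2]),s["contact_force"],s["torque"],s["opening"])
np.save("wc.npy",robot.camera_params("wrist"),allow_pickle=True)
w=robot.read_camera("wrist")[:,:,::-1];sd=robot.read_camera("side")[:,:,::-1];sc=robot.read_camera("scene")[:,:,::-1]
np.save("w6.npy",w);np.save("sd6.npy",sd)
a=np.clip(cv2.resize(w[195:315,210:350],(467,400),interpolation=2)*1.3,0,255);b=np.clip(cv2.resize(sd[210:290,230:300],(350,400),interpolation=2)*1.3,0,255)
cv2.imwrite("pics/w6.png",np.hstack([a[:,:440],b]).astype(np.uint8))
E
```

```text
6.25 [0.55799451 0.13597934 0.103783  ] [90.26572991 -1.10064068] [-0.12740489  2.59999885 -0.8866966 ] [0.38032219 0.12702053 0.06398803] 0.041343333701550404
```

View pics/w6.png

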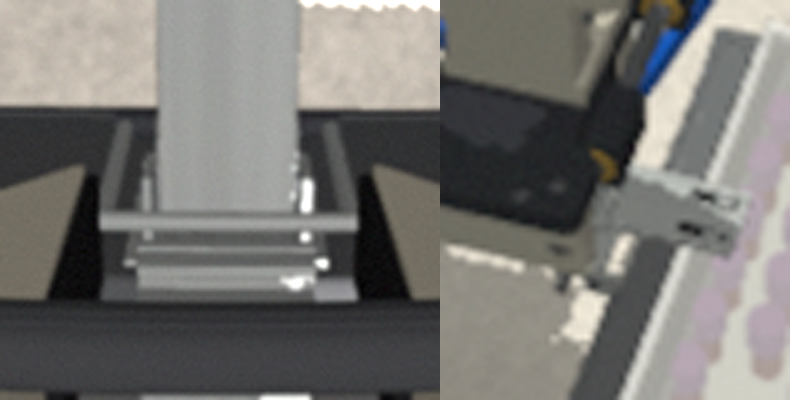

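The bar is at crop row 220 (x 100–357), just outside the keeper. The lip's bright line is at rows 242–252, with the dark gutter at 258 and the back wall at 262–278. I'll measure these.

```bash
python3 - <<'E'
from h import *
c=np.load("wc.npy",allow_pickle=True).item()
g=lambda x,y:(210+x/3.336,195+y/3.333)
for z in(.122,.126,.13,.134,.138):
  a,b=case(wray(c,g(100,220),z)),case(wray(c,g(357,220),z));print("bar",z,a.round(1),b.round(1),(a-b)[1].round(1))
for r in(238,250,258,262,278):print(r,[case(wray(c,g(228,r),z))[0].round(1) for z in(.12,.124,.127)])
a,b=case(wray(c,g(130,250),.124)),case(wray(c,g(322,250),.124));print("lip w",a,b)
im=np.load("w6.npy").astype(int);print([(y,int(im[y,266:276].mean())) for y in range(256,288)])
E
```

```text
bar 0.122 [88.1 19.7] [ 88.1 -23.1] 42.8
bar 0.126 [90.  19.2] [ 90.  -22.6] 41.8
bar 0.13 [91.9 18.7] [ 91.9 -22. ] 40.7
bar 0.134 [93.8 18.2] [ 93.8 -21.5] 39.7
bar 0.138 [95.7 17.7] [ 95.7 -21. ] 38.6
238 [np.float64(84.0), np.float64(85.9), np.float64(87.4)]
250 [np.float64(81.7), np.float64(83.7), np.float64(85.2)]
258 [np.float64(80.1), np.float64(82.2), np.float64(83.7)]
262 [np.float64(79.4), np.float64(81.4), np.float64(83.0)]
278 [np.float64(76.2), np.float64(78.4), np.float64(80.0)]
lip w [83.59697193 14.70741834] [ 83.60240701 -17.20863173]
[(256, 121), (257, 117), (258, 101), (259, 92), (260, 107), (261, 123), (262, 123), (263, 108), (264, 82), (265, 68), (266, 68), (267, 69), (268, 79), (269, 103), (270, 97), (271, 78), (272, 74), (273, 73), (274, 83), (275, 110), (276, 118), (277, 115), (278, 108), (279, 113), (280, 116), (281, 102), (282, 77), (283, 71), (284, 70), (285, 53), (286, 32), (287, 29)]
```

The bar is at about 91 mm out and z ≈ 0.128, with the lip top near 83 mm out. I'll go in over the lip, 2 mm higher, then lower with feel.

>>> {"op": "jog_arm", "data": {"deltas": [0, 0, 0.02, 0, 0, 0, -0.03, -0.01, 0.02, 0, 0, 0, -0.06, -0.021, 0.02, 0, 0, 0, -0.09, -0.032, 0.02, 0, 0, 0, -0.104, -0.037, 0.02, 0, 0, 0]}}

```text
time: 6.82
tool_pos: [0.5476, 0.1323, 0.1051]
tool_rot: [-3.141, 0.0, 0.338]
contact_force: [0.0, 3.0, -2.7]
opening: 0.0407
```

>>> {"op": "jog_arm", "data": {"deltas": [0, 0, 0, 0, 0, 0, 0, 0, -0.01, 0, 0, 0, 0, 0, -0.02, 0, 0, 0, 0, 0, -0.02, 0, 0, 0, 0, 0, -0.02, 0, 0, 0]}}

```text
time: 7.23
tool_pos: [0.5484, 0.1325, 0.1037]
tool_rot: [3.141, -0.001, 0.338]
contact_force: [-3.0, 4.6, 5.5]
opening: 0.0407
```

>>> {"op": "jog_arm", "data": {"deltas": [0, 0, -0.01, 0, 0, 0, 0, 0, -0.01, 0, 0, 0, 0, 0, -0.01, 0, 0, 0]}}

```text
time: 7.48
tool_pos: [0.5486, 0.1325, 0.1028]
tool_rot: [3.141, -0.002, 0.338]
contact_force: [-2.0, 4.8, 6.5]
opening: 0.0412
```

>>> {"op": "jog_arm", "data": {"deltas": [0, 0, -0.01, 0, 0, 0, 0, 0, -0.01, 0, 0, 0, 0, 0, -0.01, 0, 0, 0]}}

```text
time: 7.73
tool_pos: [0.5488, 0.1326, 0.102]
tool_rot: [3.141, -0.002, 0.338]
contact_force: [-2.8, 3.9, 6.8]
opening: 0.0416
```

```bash
cat >> h.py <<'E'
def prof(tag,rows=(245,300)):
    s=robot.observe();t=s["tool_pos"];print(s["time"],t.round(4),case(t[:2]).round(1),s["contact_force"].round(1),round(s["opening"],4))
    c=robot.camera_params("wrist");im=robot.read_camera("wrist")[:,:,::-1];np.save(tag,im);g=im.astype(int).mean(2)
    for y in range(*rows):print(y,case(wray(c,(279,y),.122))[0].round(1),*[int(g[y,x:x+4].mean()) for x in(236,240,244,248,252,258,264,272,280,288,296,300,304,308,312,316)])
E
python3 -c "
from h import *
prof('w7.npy')"
```

```text
7.7333 [0.5488 0.1326 0.102 ] [80.4 -1.2] [-2.8  3.9  6.8] 0.0416
245 88.8 42 84 54 65 102 125 126 123 128 130 126 141 53 56 80 42
246 88.2 39 83 52 67 102 122 124 122 126 130 123 121 55 55 81 40
247 87.6 31 83 50 70 104 107 108 107 112 116 104 116 57 54 83 35
248 87.1 21 83 48 73 106 78 80 79 81 84 76 133 58 53 83 29
249 86.5 21 84 48 76 110 70 71 69 71 71 68 163 62 50 84 28
250 85.9 20 85 48 76 107 69 71 70 72 72 70 177 65 50 83 30
251 85.3 21 83 46 74 93 71 72 70 73 72 70 154 66 48 83 32
252 84.7 20 83 47 73 83 77 76 75 74 75 73 107 65 47 83 32
253 84.1 19 82 45 81 94 93 94 93 87 86 89 89 70 47 83 34
254 83.5 18 81 45 86 103 103 106 108 101 101 107 106 78 47 83 34
255 82.9 18 80 47 81 90 90 95 97 95 94 99 99 77 46 82 36
256 82.3 16 81 50 75 77 78 80 80 79 79 78 79 71 47 81 36
257 81.7 19 78 50 74 78 77 77 77 77 76 77 76 69 45 81 36
258 81.1 20 77 54 76 82 82 79 79 78 78 77 78 69 46 79 38
259 80.5 24 84 76 83 85 83 80 83 83 82 80 84 74 58 78 38
260 79.9 29 101 100 98 97 96 94 95 94 93 92 94 90 85 91 42
261 79.3 33 118 117 115 115 112 113 112 111 109 109 109 109 109 109 48
262 78.7 
[... 1659 characters left out ...]
7 26 28 30 30 32
288 62.2 38 39 39 38 38 37 36 36 36 36 37 36 38 38 39 39
289 61.6 42 41 42 42 41 41 41 41 42 40 41 41 42 42 42 41
290 60.9 40 40 40 39 40 40 39 40 40 41 40 40 40 40 40 40
291 60.2 42 41 41 41 41 40 39 40 40 40 40 41 41 41 42 43
292 59.6 46 47 46 47 47 47 47 46 47 47 47 47 47 46 47 47
293 58.9 45 46 46 46 45 46 45 47 46 46 46 46 46 46 46 45
294 58.2 46 44 44 45 45 43 45 44 43 45 43 45 44 44 45 45
295 57.5 48 47 47 47 46 46 47 46 46 46 46 47 47 47 47 47
296 56.8 49 48 49 49 48 49 47 48 48 49 48 48 48 50 50 49
297 56.2 50 50 50 49 50 50 50 49 50 49 50 50 50 50 50 50
298 55.5 52 52 52 52 51 51 51 51 51 52 53 53 52 51 51 52
299 54.8 53 52 52 53 53 53 53 53 52 52 53 52 53 53 53 53
```

Relative to the tool the bar shifted by the 1.8 mm that I descended after contact. So it is resting on something at about lip height, at 80–81 mm out, probably the lip's inner edge. I'll slide it inward gently and feel for the drop.

>>> {"op": "jog_arm", "data": {"deltas": [-0.005, -0.002, 0, 0, 0, 0, -0.009, -0.003, 0, 0, 0, 0, -0.009, -0.003, 0, 0, 0, 0]}}

```text
time: 8.03
tool_pos: [0.5486, 0.1325, 0.102]
tool_rot: [3.141, -0.004, 0.338]
contact_force: [0.7, 5.7, 4.0]
opening: 0.0415
```

>>> {"op": "jog_arm", "data": {"deltas": [-0.005, -0.002, 0, 0, 0, 0, -0.009, -0.003, 0, 0, 0, 0, -0.009, -0.003, 0, 0, 0, 0]}}

```text
time: 8.28
tool_pos: [0.548, 0.1323, 0.1021]
tool_rot: [3.141, -0.004, 0.338]
contact_force: [0.7, 6.0, 4.8]
opening: 0.0414
```

```bash
python3 -c "
from h import *
prof('w8.npy',(250,275))"
```

```text
8.2833 [0.548  0.1323 0.1021] [79.6 -1.2] [0.7 6.  4.8] 0.0414
250 84.9 21 84 47 73 86 72 73 71 73 71 72 132 64 49 84 30
251 84.3 20 83 46 76 86 83 84 83 78 78 77 88 66 49 84 32
252 83.8 19 84 45 85 103 102 102 102 97 98 97 97 73 48 84 33
253 83.2 19 82 47 85 101 102 103 106 106 105 104 107 78 49 83 36
254 82.6 18 82 49 76 81 80 82 86 86 86 86 90 74 49 84 36
255 82.0 18 81 49 73 75 76 75 75 76 75 76 74 71 48 82 37
256 81.4 17 79 51 75 79 79 78 79 78 77 76 79 71 48 82 36
257 80.8 18 77 50 83 94 93 93 94 94 94 96 96 74 46 82 38
258 80.2 20 75 58 86 103 102 102 111 111 112 110 111 84 51 80 35
259 79.6 25 88 81 91 97 97 96 104 105 104 101 99 101 72 81 39
260 79.0 30 105 104 103 103 101 100 99 98 98 96 96 107 96 97 43
261 78.4 34 121 121 119 118 117 116 114 113 113 113 113 115 114 115 51
262 77.8 35 127 129 129 129 129 128 129 130 129 129 130 129 129 128 59
263 77.1 31 118 121 122 124 125 126 126 127 129 128 127 126 126 126 59
264 76.5 24 94 96 100 110 113 113 112 114 113 113 113 112 111 113 47
265 75.9 15 67 70 75 85 92 93 93 95 86 92 93 96 96 95 30
266 75.3 10 61 66 68 72 76 79 79 78 72 77 76 96 101 101 31
267 74.7 11 63 67 69 73 74 73 73 73 72 72 73 104 112 113 33
268 74.1 12 62 68 72 75 75 75 74 74 75 75 74 112 124 124 36
269 73.4 10 61 67 72 74 74 74 74 74 74 73 74 126 148 145 37
270 72.8 11 62 68 73 83 81 82 84 83 82 80 78 122 144 142 37
271 72.2 12 60 67 95 118 115 113 112 110 110 106 105 114 123 123 36
272 71.6 10 59 68 100 124 124 123 122 123 123 123 124 117 119 119 32
273 70.9 11 58 67 92 120 119 118 121 122 123 124 123 117 119 119 28
274 70.3 9 58 67 90 121 122 121 122 123 123 118 119 120 120 119 26
```

>>> {"op": "jog_arm", "data": {"deltas": [-0.002, 0.007, 0, 0, 0, 0, -0.002, 0.007, -0.005, 0, 0, 0, -0.002, 0.007, -0.01, 0, 0, 0, -0.002, 0.007, -0.01, 0, 0, 0]}}

```text
time: 8.67
tool_pos: [0.5479, 0.1324, 0.1015]
tool_rot: [3.14, -0.004, 0.338]
contact_force: [1.5, 2.8, 8.1]
opening: 0.0415
```

>>> {"op": "jog_arm", "data": {"deltas": [0, 0, -0.005, 0, 0, 0, 0, 0, -0.01, 0, 0, 0, 0, 0, -0.01, 0, 0, 0]}}

```text
time: 8.92
tool_pos: [0.5477, 0.1323, 0.1005]
tool_rot: [3.14, -0.004, 0.338]
contact_force: [0.4, 3.4, 9.4]
opening: 0.0419
```

```bash
python3 -c "
from h import *
prof('w9.npy',(247,275))"
```

```text
8.9167 [0.5477 0.1323 0.1005] [79.4 -1.1] [0.4 3.4 9.4] 0.0419
247 87.1 33 86 50 74 104 82 86 85 87 87 80 105 64 49 84 38
248 86.5 26 85 50 74 104 70 72 70 73 73 68 136 69 49 84 35
249 86.0 25 85 49 74 103 70 72 70 73 72 68 162 71 48 84 35
250 85.4 23 85 48 74 93 71 73 70 72 72 68 148 69 47 83 37
251 84.8 22 84 47 74 83 76 76 76 74 75 73 107 66 46 83 37
252 84.2 20 84 47 82 94 93 94 93 88 88 88 91 73 46 83 40
253 83.6 21 82 47 86 102 103 108 108 101 101 105 106 83 45 82 40
254 83.0 21 82 48 81 90 90 97 98 96 95 100 101 83 45 81 40
255 82.4 21 82 50 75 78 79 80 79 79 79 78 79 73 46 81 42
256 81.9 21 82 51 74 78 75 76 76 76 76 75 75 70 46 81 42
257 81.3 24 80 51 79 86 85 82 84 83 83 83 82 73 47 78 42
258 80.7 26 77 55 85 100 101 97 98 99 100 101 101 83 47 77 43
259 80.1 30 82 75 86 97 99 100 99 99 104 105 104 85 58 76 45
260 79.5 38 100 97 96 97 98 97 95 94 98 98 98 91 84 89 54
261 78.9 43 118 116 115 112 111 110 109 107 107 107 107 107 107 108 64
262 78.3 48 132 131 130 129 128 127 126 125 123 122 122 122 122 122 71
263 77.7 46 127 126 127 127 127 128 129 128 127 126 126 126 126 127 73
264 77.1 39 109 110 112 116 117 117 119 121 120 120 120 119 118 118 67
265 76.5 20 74 78 86 100 101 97 100 107 107 104 104 101 97 98 44
266 75.8 10 61 63 70 80 81 77 79 85 85 83 82 93 94 95 35
267 75.2 12 65 66 68 72 73 73 73 74 73 72 73 98 105 107 37
268 74.6 13 67 68 70 74 74 74 74 73 73 73 73 102 116 116 42
269 74.0 13 66 67 70 77 75 76 76 75 75 74 74 103 117 118 40
270 73.4 11 65 67 73 73 75 73 73 73 72 72 71 100 119 119 37
271 72.8 13 61 67 77 86 85 83 81 81 83 83 81 103 120 120 33
272 72.2 12 61 67 93 123 120 119 117 117 121 122 122 119 120 120 35
273 71.5 12 62 68 95 129 125 125 122 123 124 125 122 121 120 120 33
274 70.9 10 61 67 90 117 118 117 113 115 118 118 116 115 119 120 34
```

```bash
python3 - <<'E'
from h import *
def ed(g,row,x0,x1,th):
    r=g[row-1:row+2].mean(0) if 0 else g[row]
    i=[x+(th-r[x])/(r[x+1]-r[x]) for x in range(x0,x1) if (r[x]-th)*(r[x+1]-th)<0];return np.round(i,2)
for n,rb in(("w6.npy",261),("w7.npy",262),("w8.npy",262),("w9.npy",262)):
    g=np.load(n).astype(float).mean(2);print(n,g[rb,232:244].astype(int),g[rb,308:324].astype(int))
w=np.load("w9.npy");sd=robot.read_camera("side")[:,:,::-1];sc=robot.read_camera("scene")[:,:,::-1]
g=w.astype(float).mean(2);print(g[253,240:256].astype(int),g[253,298:312].astype(int));print(g[269,240:256].astype(int),g[274,298:312].astype(int))
a=np.clip(cv2.resize(w[225:295,225:330],(600,400),interpolation=cv2.INTER_LANCZOS4)*1.5,0,255)
b=np.clip(cv2.resize(sd[215:285,250:285],(200,400),interpolation=2)*1.5,0,255)
cv2.imwrite("pics/w9.png",np.hstack([a,b]).astype(np.uint8))
E
```

```text
w6.npy [ 12   9  11   9   8   9  10  52 111 125 123 121] [123 124 122 125 122 124 124 126 110  56  17   9   7   9  11  12]
w7.npy [ 11   8  13   7   9   7  35  94 125 130 132 130] [126 128 126 123 124 124 125 124 116  80  30  10   7  10  12  11]
w8.npy [  9  10  15   9  10   6  33  90 124 130 127 128] [130 128 129 128 129 128 128 128 117  79  32   8   9  10   7  12]
w9.npy [ 10  11  12   9  10  12  55 114 132 132 132 132] [121 123 122 123 122 121 122 122 123 106  49   8   5  13  12  11]
[ 83  91  83  73  51  40  43  54  73  80  93 100 102 102 103 103] [109 106 106 106 105 109 105  92  74  63  48  38  41  54]
[59 69 70 69 68 66 69 66 65 68 73 76 76 76 77 78] [117 117 116 113 117 117 115 111 116 119 119 121 117 120]
```

View pics/w9.png

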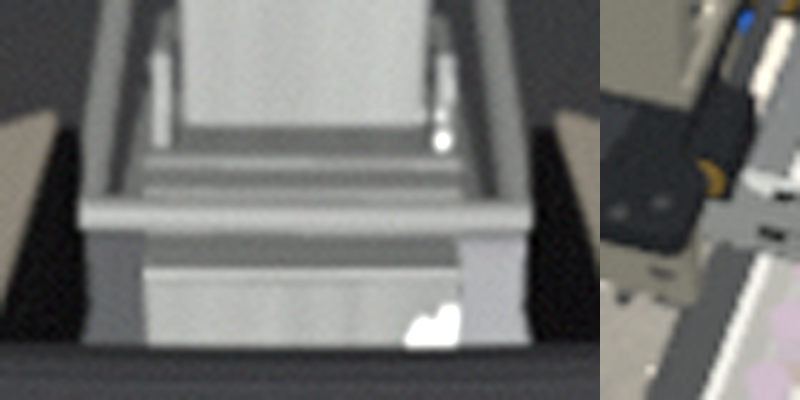

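The bar spans crop row 214, just outside the back wall (dark band 235–265), with the lip top at 165–185. It is over the gutter's mouth but not down in it, and it has been slipping upward in the grip. I'll unload, shift in a little and probe down again.

>>> {"op": "jog_arm", "data": {"deltas": [0, 0, 0.01, 0, 0, 0, 0, 0, 0.02, 0, 0, 0, 0, 0, 0.02, 0, 0, 0], "newtons": 14}}

```text
time: 9.32
tool_pos: [0.5462, 0.132, 0.1013]
tool_rot: [3.141, 0.0, 0.338]
contact_force: [-1.5, 0.6, 3.1]
opening: 0.0411
```

>>> {"op": "jog_arm", "data": {"deltas": [0, 0, 0.01, 0, 0, 0, 0, 0, 0.01, 0, 0, 0, 0, 0, 0.01, 0, 0, 0]}}

```text
time: 9.57
tool_pos: [0.5456, 0.1319, 0.1015]
tool_rot: [3.141, 0.002, 0.338]
contact_force: [-0.8, -0.7, -1.5]
opening: 0.0411
```

>>> {"op": "jog_arm", "data": {"deltas": [-0.009, -0.003, 0, 0, 0, 0, -0.009, -0.003, 0, 0, 0, 0, -0.009, -0.003, 0, 0, 0, 0]}}

```text
time: 9.82
tool_pos: [0.5451, 0.1318, 0.1018]
tool_rot: [3.141, 0.001, 0.338]
contact_force: [1.2, -1.1, -3.1]
opening: 0.0418
```

```bash
python3 -c "
from h import *
prof('w10.npy',(245,275))"
```

```text
9.8167 [0.5451 0.1318 0.1018] [76.7 -0.8] [ 1.2 -1.1 -3.1] 0.0418
245 85.2 42 87 58 67 103 71 72 70 72 71 69 109 72 48 88 54
246 84.6 39 88 57 68 91 73 74 72 73 73 70 102 73 48 87 53
247 84.0 30 88 56 73 87 83 82 78 77 77 77 93 74 47 86 48
248 83.4 20 88 56 82 103 103 103 96 97 97 98 97 85 48 85 42
249 82.9 19 89 54 83 105 108 108 107 108 111 110 107 93 48 85 41
250 82.3 17 89 55 78 83 89 89 89 88 94 94 93 87 49 84 41
251 81.7 19 89 55 73 76 78 77 78 78 79 78 78 77 50 84 43
252 81.1 19 89 56 73 79 78 79 79 78 78 78 79 74 51 83 42
253 80.5 16 88 55 79 94 93 92 91 90 91 92 94 81 51 83 41
254 79.9 16 89 58 92 115 114 114 112 111 111 112 113 96 54 80 40
255 79.3 17 88 69 113 123 122 122 123 123 122 123 123 112 71 79 38
256 78.7 16 87 73 120 118 119 122 121 122 122 124 123 119 80 78 38
257 78.1 19 85 57 95 117 118 120 120 117 117 120 120 111 73 76 41
258 77.5 20 83 49 66 112 118 118 117 114 116 115 116 91 53 73 43
259 76.9 25 90 77 77 98 104 103 102 101 104 103 101 77 59 76 43
260 76.3 29 106 103 102 101 100 99 97 95 98 96 97 90 89 94 47
261 75.7 31 121 121 120 118 116 114 113 112 111 111
[... 188 characters left out ...]
2 113 112 116 116 117 115 117 119 119 121 59
265 73.3 15 75 80 83 88 88 83 90 92 92 89 91 107 120 127 43
266 72.6 11 62 67 73 82 82 77 79 79 79 77 78 97 129 135 39
267 72.0 10 60 67 85 109 106 103 97 94 93 94 92 99 125 124 31
268 71.4 11 60 69 92 125 123 122 121 118 118 120 121 116 121 120 27
269 70.8 11 59 68 86 125 125 126 127 127 127 125 126 122 120 121 28
270 70.2 12 59 69 79 124 125 124 126 125 125 116 115 118 122 122 27
271 69.5 11 60 69 77 124 124 123 125 124 124 117 115 120 121 121 27
272 68.9 11 59 68 78 122 125 124 125 124 124 120 118 122 121 120 26
273 68.3 10 58 69 81 123 125 123 125 123 124 119 118 123 121 120 20
274 67.7 9 58 68 81 123 124 124 125 124 124 120 118 123 121 120 21
```

The arm is compliant and sprang inward about 2.5 mm once unloaded. The bar is now seen over the back wall. I'll come out 1 mm and probe down in small steps.

>>> {"op": "jog_arm", "data": {"deltas": [0.009, 0.003, 0, 0, 0, 0, 0.009, 0.003, 0, 0, 0, 0, 0.009, 0.003, 0, 0, 0, 0]}}

```text
time: 10.12
tool_pos: [0.5463, 0.1322, 0.1023]
tool_rot: [3.141, -0.0, 0.338]
contact_force: [1.9, -0.7, -1.0]
opening: 0.0413
```

>>> {"op": "jog_arm", "data": {"deltas": [0, 0, -0.005, 0, 0, 0, 0, 0, -0.01, 0, 0, 0, 0, 0, -0.01, 0, 0, 0]}}

```text
time: 10.37
tool_pos: [0.5464, 0.1323, 0.1016]
tool_rot: [3.141, -0.001, 0.338]
contact_force: [-0.1, -1.8, 2.0]
opening: 0.041
```

>>> {"op": "jog_arm", "data": {"deltas": [0, 0, -0.005, 0, 0, 0, 0, 0, -0.01, 0, 0, 0, 0, 0, -0.01, 0, 0, 0]}}

```text
time: 10.62
tool_pos: [0.5459, 0.1321, 0.1005]
tool_rot: [3.141, 0.0, 0.338]
contact_force: [-0.9, -2.0, 3.9]
opening: 0.041
```

>>> {"op": "jog_arm", "data": {"deltas": [0, 0, -0.005, 0, 0, 0, 0, 0, -0.01, 0, 0, 0, 0, 0, -0.01, 0, 0, 0]}}

```text
time: 10.87
tool_pos: [0.5457, 0.1321, 0.0989]
tool_rot: [3.141, 0.001, 0.338]
contact_force: [-1.7, -3.1, 2.1]
opening: 0.0413
```

```bash
python3 -c "
from h import *
prof('w11.npy',(245,275))"
```

```text
10.8667 [0.5457 0.1321 0.0989] [77.4 -0.6] [-1.7 -3.1  2.1] 0.0413
245 87.1 41 82 62 63 108 72 73 72 74 75 73 91 82 46 85 56
246 86.6 38 84 62 67 107 71 72 71 73 72 70 91 83 46 85 53
247 86.0 29 86 60 67 107 72 73 72 73 72 71 90 84 46 83 48
248 85.4 18 87 59 69 106 72 73 71 73 72 72 91 85 46 84 42
249 84.9 17 87 57 70 93 72 74 72 73 74 72 92 83 47 83 40
250 84.3 16 87 54 73 83 79 78 76 77 76 75 89 78 49 82 42
251 83.7 18 88 55 81 101 100 94 93 93 94 88 90 84 49 82 42
252 83.1 18 88 54 84 110 111 104 104 110 109 102 102 95 50 80 42
253 82.5 18 88 54 79 93 94 92 91 99 98 95 95 90 52 79 42
254 82.0 17 88 55 74 79 78 79 80 81 81 79 79 76 53 77 40
255 81.4 16 87 55 73 78 78 78 77 77 76 76 76 74 54 75 38
256 80.8 17 87 56 78 87 85 83 83 83 83 82 82 78 53 73 37
257 80.2 16 87 61 90 105 103 102 102 104 104 104 105 98 61 72 40
258 79.6 18 84 69 110 120 120 120 121 122 123 123 123 116 82 70 43
259 79.0 22 85 77 107 122 123 123 123 124 125 124 123 117 87 70 43
260 78.4 27 98 95 102 110 111 111 112 114 115 113 113 106 92 87 46
261 77.8 30 116 116 112 113 113 111 110 111 110 111 110 108 105 107 55
262 77.2 34 129 130 129 128 124 124 123 123 123 122 122 123 122 124 66
263 76.6 32 127 129 128 128 128 128 128 128 131 131 131 131 131 131 68
264 76.0 26 110 113 115 116 118 119 121 121 122 123 123 123 122 124 64
265 75.4 15 78 83 85 89 92 95 96 102 102 102 101 104 109 115 52
266 74.8 11 62 68 70 75 76 77 78 81 82 81 79 90 111 114 37
267 74.2 11 60 68 69 76 76 75 75 74 74 74 74 87 119 120 32
268 73.6 10 58 68 71 77 76 76 77 76 76 75 75 92 124 127 29
269 73.0 11 57 68 70 76 74 74 75 75 74 75 75 88 121 121 26
270 72.4 10 59 68 74 85 86 85 84 83 85 85 85 93 120 120 28
271 71.8 11 59 69 90 119 122 120 117 118 118 117 117 114 121 120 27
272 71.2 10 59 69 91 126 127 126 125 124 126 125 125 125 120 121 26
273 70.5 11 58 68 84 117 121 121 120 120 123 122 124 123 121 120 25
274 69.9 11 58 68 83 122 123 122 123 122 123 120 118 118 121 120 22
```

The force is falling while the bar descends, so it is dropping freely. I'll continue down.

>>> {"op": "jog_arm", "data": {"deltas": [0, 0, -0.005, 0, 0, 0, 0, 0, -0.01, 0, 0, 0, 0, 0, -0.01, 0, 0, 0]}}

```text
time: 11.17
tool_pos: [0.5458, 0.1322, 0.0979]
tool_rot: [3.141, 0.001, 0.338]
contact_force: [-3.0, -4.9, 3.6]
opening: 0.0413
```

>>> {"op": "jog_arm", "data": {"deltas": [0, 0, -0.005, 0, 0, 0, 0, 0, -0.01, 0, 0, 0, 0, 0, -0.01, 0, 0, 0]}}

```text
time: 11.42
tool_pos: [0.5459, 0.1322, 0.097]
tool_rot: [3.141, 0.001, 0.338]
contact_force: [-2.5, -4.2, 3.4]
opening: 0.0412
```

```bash
python3 -c "
from h import *
prof('w12.npy',(249,278))"
```

```text
11.4167 [0.5459 0.1322 0.097 ] [77.6 -0.6] [-2.5 -4.2  3.4] 0.0412
249 85.8 15 86 58 71 106 71 72 71 74 72 72 91 94 47 82 40
250 85.2 16 87 57 71 97 71 72 71 73 72 72 106 97 47 82 41
251 84.7 18 86 55 72 85 73 74 73 73 73 72 102 89 49 80 41
252 84.1 17 87 53 78 86 85 84 83 81 79 78 86 79 51 79 42
253 83.5 18 87 53 86 105 104 104 103 100 99 100 100 96 52 77 41
254 82.9 15 87 56 86 101 102 106 106 106 105 109 108 103 54 75 39
255 82.3 15 86 57 79 81 82 85 88 87 86 91 91 89 55 74 37
256 81.8 15 86 56 73 77 76 77 78 77 78 77 77 77 57 73 38
257 81.2 17 85 56 74 78 77 78 78 79 78 78 78 75 57 72 38
258 80.6 18 83 57 82 93 91 89 90 90 89 89 89 84 57 69 42
259 80.0 22 84 71 94 112 112 110 109 111 109 110 110 103 66 70 42
260 79.4 26 97 95 105 120 121 121 122 123 123 122 122 116 84 85 44
261 78.8 29 115 114 114 121 120 122 122 123 123 123 124 119 103 105 54
262 78.3 32 128 129 127 122 121 122 122 120 119 120 120 120 120 123 64
263 77.7 33 127 128 126 123 124 123 124 124 126 126 126 127 132 131 68
264 77.1 30 112 114 115 118 118 120 121 121 123 123 123 124 125 123 65
265 76.5 18 76 81 91 108 109 111 109 112 114 113 114 114 110 110 54
266 75.9 13 59 66 75 97 98 98 100 105 106 106 104 105 94 99 36
267 75.3 10 61 67 69 80 81 83 84 87 87 85 85 92 104 106 29
268 74.7 10 60 69 69 74 74 74 74 75 74 74 74 86 117 117 28
269 74.1 9 59 68 70 75 75 75 75 75 74 75 75 87 119 119 27
270 73.5 10 58 68 72 77 77 77 76 76 76 76 75 85 120 121 26
271 72.9 11 59 68 72 77 75 74 75 74 74 74 74 84 120 120 26
272 72.3 10 59 67 80 88 85 84 85 85 84 84 85 92 120 120 27
273 71.7 11 59 68 96 122 122 120 119 123 122 120 121 116 120 119 25
274 71.0 11 58 69 95 125 124 124 125 127 125 125 125 120 119 119 21
275 70.4 10 57 69 86 115 116 115 118 120 118 119 117 118 120 119 20
276 69.8 8 55 68 85 120 122 122 123 121 121 119 116 120 120 119 20
277 69.2 10 56 68 84 123 124 124 124 123 123 120 118 119 120 119 19
```

The bar is moving down relative to the keeper: its distance to the lip edge has gone from 13.8 to 10.5 to 9.1 rows at low force. I'll continue down and relax the sideways load.

>>> {"op": "jog_arm", "data": {"deltas": [0.002, -0.007, -0.005, 0, 0, 0, 0.002, -0.007, -0.01, 0, 0, 0, 0.002, -0.007, -0.01, 0, 0, 0]}}

```text
time: 11.72
tool_pos: [0.546, 0.1321, 0.0962]
tool_rot: [-3.141, 0.0, 0.338]
contact_force: [-4.3, -1.9, 5.6]
opening: 0.0414
```

>>> {"op": "jog_arm", "data": {"deltas": [0, 0, -0.005, 0, 0, 0, 0, 0, -0.01, 0, 0, 0, 0, 0, -0.01, 0, 0, 0]}}

```text
time: 11.97
tool_pos: [0.5461, 0.1321, 0.0956]
tool_rot: [-3.141, -0.0, 0.338]
contact_force: [-3.7, -2.5, 8.0]
opening: 0.0414
```

>>> {"op": "jog_arm", "data": {"deltas": [0, 0, -0.005, 0, 0, 0, 0, 0, -0.01, 0, 0, 0, 0, 0, -0.01, 0, 0, 0]}}

```text
time: 12.22
tool_pos: [0.5462, 0.1321, 0.0951]
tool_rot: [-3.141, -0.001, 0.338]
contact_force: [-5.5, -2.3, 11.7]
opening: 0.0411
```

```bash
python3 -c "
from h import *
prof('w13.npy',(249,280))"
```

```text
12.2167 [0.5462 0.1321 0.0951] [77.8 -0.8] [-5.5 -2.3 11.7] 0.0411
249 86.8 17 85 55 75 112 71 73 72 74 73 72 88 93 47 84 38
250 86.3 17 85 54 75 111 70 74 71 74 73 72 91 98 48 82 39
251 85.7 19 85 54 73 101 71 74 71 73 73 71 92 96 49 82 39
252 85.1 18 85 53 75 87 74 74 73 75 74 72 84 86 50 81 40
253 84.6 18 85 53 83 92 85 84 83 84 78 79 80 77 51 80 40
254 84.0 18 86 54 93 110 105 104 104 104 101 101 101 95 51 79 38
255 83.4 16 85 54 89 101 103 103 107 106 105 104 108 102 54 78 37
256 82.9 17 84 55 79 80 80 81 87 86 87 85 89 90 53 77 38
257 82.3 18 83 54 74 76 75 76 77 77 76 76 77 77 54 74 38
258 81.7 21 81 54 75 78 78 77 77 78 78 78 79 75 56 72 39
259 81.1 24 81 63 83 94 93 92 90 91 92 91 90 84 60 72 41
260 80.6 26 93 87 100 114 113 113 112 112 112 111 111 103 76 81 43
261 80.0 32 111 108 111 121 121 122 122 122 123 123 124 115 99 100 53
262 79.4 40 125 124 119 121 120 121 124 123 123 124 124 117 116 118 62
263 78.8 41 128 127 126 123 119 120 122 124 121 122 122 120 132 133 67
264 78.2 33 118 118 119 118 117 118 119 120 118 119 119 122 129 129 65
265 77.6 20 83 89 98 112 113 114 116
[... 221 characters left out ...]
9 75.3 11 60 68 71 75 74 73 74 74 73 73 72 83 109 93 27
270 74.7 10 60 70 72 75 74 75 75 74 74 74 74 88 117 115 26
271 74.1 10 59 67 71 77 78 77 75 76 75 76 75 88 125 126 28
272 73.5 12 58 69 72 75 75 75 74 74 73 75 75 89 136 136 30
273 72.9 12 59 68 81 90 86 85 86 84 83 86 88 95 127 128 27
274 72.3 10 59 68 100 121 120 120 124 123 121 120 121 116 119 121 25
275 71.7 10 58 68 99 124 124 125 127 126 126 126 126 120 119 118 21
276 71.1 11 56 67 92 116 117 117 122 120 120 120 120 123 120 119 20
277 70.4 10 56 68 92 121 123 122 124 122 123 121 118 121 121 118 20
278 69.8 10 55 68 93 123 125 124 124 124 123 119 118 120 120 118 20
279 69.2 11 56 68 93 123 125 124 125 124 123 120 118 118 120 118 22
```

Force is now rising (11.7 N) and the bar looks deep: the back-wall face is visible behind it. I'll unload a little and tug outward to check that the lip holds it.

>>> {"op": "jog_arm", "data": {"deltas": [0, 0, 0.01, 0, 0, 0, 0, 0, 0.02, 0, 0, 0, 0, 0, 0.02, 0, 0, 0]}}

```text
time: 12.52
tool_pos: [0.546, 0.1321, 0.0961]
tool_rot: [-3.141, 0.0, 0.338]
contact_force: [-3.8, -1.7, 4.8]
opening: 0.0411
```

>>> {"op": "jog_arm", "data": {"deltas": [0.01, 0.003, 0, 0, 0, 0, 0.019, 0.007, 0, 0, 0, 0, 0.019, 0.007, 0, 0, 0, 0]}}

```text
time: 12.77
tool_pos: [0.5461, 0.1322, 0.0957]
tool_rot: [-3.141, 0.005, 0.339]
contact_force: [-9.5, -3.1, 7.7]
opening: 0.0417
```

>>> {"op": "jog_arm", "data": {"deltas": [0.01, 0.003, 0, 0, 0, 0, 0.019, 0.007, 0, 0, 0, 0, 0.019, 0.007, 0, 0, 0, 0]}}

```text
time: 13.02
tool_pos: [0.5478, 0.1328, 0.0954]
tool_rot: [-3.141, 0.005, 0.339]
contact_force: [-8.8, -3.7, 6.0]
opening: 0.0414
```

```bash
python3 -c "
from h import *
prof('w14.npy',(250,280))"
```

```text
13.0167 [0.5478 0.1328 0.0954] [79.6 -0.7] [-8.8 -3.7  6. ] 0.0414
250 88.1 17 82 59 71 105 73 74 72 73 73 72 94 86 48 83 36
251 87.5 14 83 58 73 104 71 73 73 74 73 72 106 93 48 84 38
252 86.9 17 84 57 74 105 71 73 71 73 73 71 130 111 48 83 39
253 86.4 18 85 56 76 106 71 73 71 73 72 71 138 121 48 82 39
254 85.8 17 86 54 78 107 71 73 71 72 73 71 139 114 48 81 39
255 85.2 16 85 53 76 95 73 74 71 73 72 72 122 98 50 79 39
256 84.6 15 85 54 77 84 79 78 77 77 77 76 93 80 51 80 38
257 84.1 16 86 54 89 103 99 95 96 96 92 90 91 85 52 80 38
258 83.5 15 85 53 91 108 105 103 107 108 104 102 105 100 54 78 36
259 82.9 14 85 54 82 89 90 89 95 95 93 91 93 91 54 76 36
260 82.3 16 84 56 76 77 77 78 80 79 78 79 77 77 56 75 34
261 81.7 17 82 55 74 76 76 76 76 76 76 75 75 74 58 73 38
262 81.2 20 80 59 76 83 82 82 80 81 79 80 81 78 58 71 40
263 80.6 25 88 80 91 103 102 102 101 101 101 102 104 95 66 73 42
264 80.0 28 104 103 107 120 119 119 119 119 120 121 120 111 90 93 49
265 79.4 34 120 120 118 123 122 122 121 121 122 123 122 117 111 112 56
266 78.8 38 132 133 126 117 118 119 117 118 119 120 120 118 124 126 63
267 78.2 32 123 124 123 118 119 119 118 117 121 121 120 120 127 128 65
268 77.6 24 102 106 110 115 112 113 115 117 115 117 116 114 113 115 57
269 77.0 12 65 69 89 118 106 110 113 113 107 111 111 101 87 92 37
270 76.4 8 53 61 80 108 109 112 114 113 112 114 114 104 91 91 23
271 75.8 10 58 66 71 80 85 87 88 88 92 92 91 96 107 105 25
272 75.2 12 59 70 69 72 72 72 72 73 76 75 74 87 116 115 27
273 74.6 12 58 68 69 74 75 74 75 74 73 73 73 88 118 118 26
274 74.0 11 59 67 71 76 76 76 76 76 75 75 75 90 119 118 25
275 73.4 10 57 68 73 77 77 77 77 76 76 75 75 88 121 119 24
276 72.8 11 56 68 79 88 85 81 80 79 79 76 75 86 119 118 20
277 72.2 9 55 67 91 113 109 103 99 98 96 93 94 97 119 118 19
278 71.6 10 55 66 97 126 126 124 124 124 123 120 119 116 119 118 20
279 70.9 11 55 67 96 126 127 127 125 124 125 122 119 114 119 118 22
```

The tug slid the pads 2 mm along the legs at about 9.5 N while the bar stayed put relative to the keeper, so the lip has it captured. I'll relax, let go and lift away.

>>> {"op": "jog_arm", "data": {"deltas": [-0.014, -0.005, 0, 0, 0, 0, -0.014, -0.005, 0, 0, 0, 0, -0.014, -0.005, 0, 0, 0, 0]}}

```text
time: 13.32
tool_pos: [0.5477, 0.1327, 0.0956]
tool_rot: [-3.141, 0.002, 0.338]
contact_force: [-6.5, -1.7, 3.0]
opening: 0.0414
```

>>> {"op": "jog_arm", "data": {"deltas": [0, 0, 0, 0, 0, 0, 0, 0, 0, 0, 0, 0, 0, 0, 0, 0, 0, 0, 0, 0, 0, 0, 0, 0, 0, 0, 0, 0, 0, 0], "claw": 0.75}}

```text
time: 13.73
tool_pos: [0.5491, 0.1327, 0.0961]
tool_rot: [3.142, -0.001, 0.338]
contact_force: [0.4, -0.6, -0.4]
opening: 0.0676
```

>>> {"op": "jog_arm", "data": {"deltas": [0, 0, 0.1, 0, 0, 0, 0, 0, 0.3, 0, 0, 0, 0, 0, 0.6, 0, 0, 0, 0, 0, 0.9, 0, 0, 0, 0, 0, 0.9, 0, 0, 0]}}

```text
time: 14.15
tool_pos: [0.552, 0.133, 0.1932]
tool_rot: [3.139, -0.011, 0.338]
contact_force: [0.9, -0.2, 0.7]
opening: 0.0688
```

```bash
python3 - <<'E'
from h import *
s=robot.observe();t=s["tool_pos"];print(s["time"],t.round(4),case(t[:2]).round(1),s["contact_force"].round(1),s["qpos"].round(2))
np.save("wc15.npy",robot.camera_params("wrist"),allow_pickle=True)
w=robot.read_camera("wrist")[:,:,::-1];sd=robot.read_camera("side")[:,:,::-1];sc=robot.read_camera("scene")[:,:,::-1]
np.save("w15.npy",w)
a=np.clip(cv2.resize(w[160:320,200:360],(500,500),interpolation=2)*1.2,0,255)
b=cv2.resize(sd[220:290,230:300],(290,290),interpolation=2);c=cv2.resize(sc[195:265,280:350],(290,290),interpolation=2)
cv2.imwrite("pics/w15.png",np.hstack([np.vstack([a,np.zeros((80,500,3))]),np.clip(np.vstack([b,c])*1.7,0,255)]).astype(np.uint8))
E
```

```text
14.15 [0.552  0.133  0.1932] [83.7 -1.9] [ 0.9 -0.2  0.7] [0.1  0.42 1.43 0.   1.28 1.33]
```

View pics/w15.png

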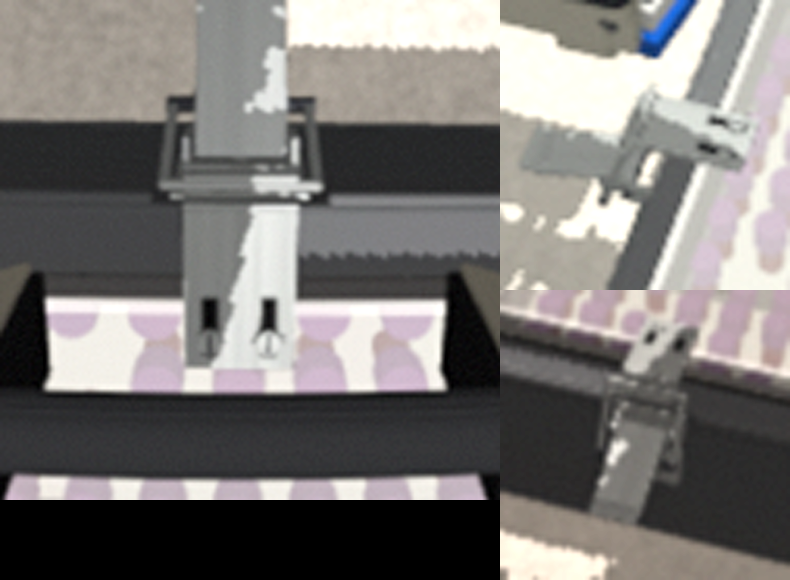

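The last picture shows the bail's bar across the keeper at the gutter (wrist crop row 183, legs on both sides) and the lever standing out, with its end at scene crop (615,515) and side crop (527,155). I'll triangulate the lever end.

```bash
python3 - <<'E'
from h import *
a=lambda x,y:np.array([280+(x-500)/4.143,195+(y-290)/4.143]);b=lambda x,y:np.array([230+(x-500)/4.143,220+y/4.143])
X,e=tri(a(614,515),b(527,155));print(X,e,case(X[:2]))
p=np.array([case(X[:2])[0]-84,(X[2]-.086)*1e3]);print(p,np.hypot(*p))
th=np.linspace(.6,2,1401);E=np.c_[50*np.sin(th)+7.5*np.cos(th),-50*np.cos(th)+7.5*np.sin(th)]
i=np.argmin(np.hypot(*(E-p).T));print("lever",th[i],E[i])
E
```

```text
[0.59888701 0.1538245  0.08039214] 0.678276050464805 [134.76524945   2.1303397 ]
[50.76524945 -5.60786049] 51.07405065750101
lever 1.3119999999999998 [50.25431456 -5.54561702]
```

The lever reads 1.31 rad, inside the hooked range of 1.1–1.75. Before tilting the tool for the push, I'll find where the bystanders lie in the case frame.

```bash
python3 - <<'E'
from h import *
for n,p,q,z in(("cap",(376,293),(206,343),.010),("plate",(225,260),(253,207),.034),("plate corner +y/in",(254,250),(284,208),.03),("rack corner in-y",(387,220),None,.09),("rack out-y",(385,243),None,.09),("rack out+y",(449,250),None,.09)):
    print(n,case(plane(PA,np.array(p,float),z)).round(0),case(plane(PB,np.array(q,float),z)).round(0) if q else "")
E
```

```text
cap [146. 161.] [144. 160.]
plate [ 182. -174.] [ 165. -174.]
plate corner +y/in [ 130. -125.] [  96. -194.]
rack corner in-y [ -2. 149.] 
rack out-y [ 71. 156.] 
rack out+y [ 48. 289.]
```

>>> {"op": "jog_arm", "data": {"deltas": [0.2, 0.07, 0.1, 0, 0, 0, 0.5, 0.18, 0.1, 0, 0, 0, 0.75, 0.26, 0.1, 0, 0, 0, 0.75, 0.26, 0.1, 0, 0, 0], "claw": 0, "newtons": 20}}

```text
time: 14.63
tool_pos: [0.6262, 0.1594, 0.1935]
tool_rot: [-3.141, 0.001, 0.338]
contact_force: [-0.3, -0.3, -0.9]
opening: 0.0468
```

>>> {"op": "jog_arm", "data": {"deltas": [0, 0, 0, -0.025, 0.072, 0, 0, 0, 0, -0.05, 0.144, 0, 0, 0, 0, -0.075, 0.215, 0, 0, 0, 0, -0.1, 0.287, 0, 0, 0, 0, -0.125, 0.359, 0]}}

```text
time: 15.05
tool_pos: [0.6238, 0.1583, 0.1954]
tool_rot: [-3.14, 0.575, 0.34]
contact_force: [1.3, -1.3, -0.5]
opening: 0.0132
```

>>> {"op": "jog_arm", "data": {"deltas": [0, 0, 0, -0.02, 0.057, 0, 0, 0, 0, -0.04, 0.113, 0, 0, 0, 0, -0.04, 0.113, 0, 0, 0, 0, -0.04, 0.113, 0]}}

```text
time: 15.38
tool_pos: [0.5931, 0.1565, 0.2157]
tool_rot: [-3.123, 0.807, 0.342]
contact_force: [-1.0, 0.5, -1.1]
opening: 0.0004
```

```bash
cat >> h.py <<'E'
from scipy.spatial.transform import Rotation as Ro
def st():
    s=robot.observe();t=s["tool_pos"];R=Ro.from_euler("xyz",s["tool_rot"]).as_matrix();z=R[:,2]
    tip=t-.0225*z;o=case(tip[:2]);F=s["contact_force"]
    print("t",round(s["time"],2),"tcp",case(t[:2]).round(1),round(t[2]*1e3,1),"tip",o.round(1),round(tip[2]*1e3,1),"z",(z[:2]@u).round(2),(z[:2]@v).round(2),z[2].round(2),"y.v",(R[:2,1]@v).round(2),"F out,lat,up",(F[:2]@u).round(1),(F[:2]@v).round(1),F[2].round(1),"op",round(s["opening"],4),s["qpos"].round(2))
E
python3 -c "
from h import *
st()"
```

```text
t 15.38 tcp [130.2   6.6] 215.7 tip [146.5   6.2] 231.2 z -0.72 0.02 -0.69 y.v -1.0 F out,lat,up -0.8 0.8 -1.1 op 0.0004 [ 0.19  1.24  0.04 -0.2   2.66  1.28]
```

Joints 3 and 5 are at their limits at a 45° tilt. I'll fit a simple planar arm model from the known poses to choose a feasible tilt.

```bash
cat > k.py <<'E'
from h import *
from scipy.optimize import least_squares
D=[(.3427,1.525,np.pi-3.143,.5245,.2034),(.42,1.43,.011*-1,.5678,.1932),(1.24,.04,.8,.6134,.2157)]
def fk(p,a,b,t):return np.array([p[0]*np.sin(a)+p[1]*np.sin(a+b)-p[3]*np.sin(t),p[2]+p[0]*np.cos(a)+p[1]*np.cos(a+b)-p[3]*np.cos(t)])
S=least_squares(lambda p:np.concatenate([fk(p,a,b,t)-[r,z] for a,b,t,r,z in D]),[.45,.4,.3,.25]);p=S.x
def ik(tip_out,tip_z,t):
    L=.0225;P=np.r_[(C+u*tip_out/1e3),0];r=np.hypot(*P[:2])-0*L
    r-=L*np.sin(t);z=tip_z/1e3-L*np.cos(t)
    g=least_squares(lambda q:fk(p,q[0],q[1],t)-[r,z],[.6,1.2],bounds=([-.77,.04],[2.02,2.7]))
    a,b=g.x;return a,b,np.pi+t-a-b,g.cost
E
python3 - <<'E'
from k import *
print(p,S.fun.round(4))
for o,z in((122,100),(122,85),(118,70),(105,50),(135,120)):
  for t in(20,30,35,40,45):print(o,z,t,np.round(ik(o,z,np.radians(t)),3))
st()
E
```

```text
[0.47847948 0.3823914  0.15001954 0.28668917] [ 0.0023 -0.0013 -0.002   0.0017 -0.0002 -0.0004]
122 100 20 [0.79  1.152 1.549 0.   ]
122 100 30 [0.899 0.988 1.778 0.   ]
122 100 35 [0.956 0.905 1.891 0.   ]
122 100 40 [1.015 0.82  2.004 0.   ]
122 100 45 [1.076 0.734 2.117 0.   ]
122 85 20 [0.803 1.169 1.519 0.   ]
122 85 30 [0.911 1.005 1.749 0.   ]
122 85 35 [0.968 0.921 1.863 0.   ]
122 85 40 [1.027 0.836 1.977 0.   ]
122 85 45 [1.088 0.749 2.09  0.   ]
118 70 20 [0.808 1.201 1.481 0.   ]
118 70 30 [0.915 1.039 1.711 0.   ]
118 70 35 [0.971 0.956 1.825 0.   ]
118 70 40 [1.029 0.873 1.938 0.   ]
118 70 45 [1.089 0.788 2.051 0.   ]
105 50 20 [0.803 1.271 1.417 0.   ]
105 50 30 [0.906 1.115 1.644 0.   ]
105 50 35 [0.961 1.036 1.756 0.   ]
105 50 40 [1.016 0.956 1.867 0.   ]
105 50 45 [1.073 0.877 1.977 0.   ]
135 120 20 [0.803 1.071 1.617 0.   ]
135 120 30 [0.917 0.898 1.851 0.   ]
135 120 35 [0.977 0.808 1.968 0.   ]
135 120 40 [1.04  0.715 2.085 0.   ]
135 120 45 [1.105 0.618 2.204 0.   ]
t 15.38 tcp [130.2   6.6] 215.7 tip [146.5   6.2] 231.2 z -0.72 0.02 -0.69 y.v -1.0 F out,lat,up -0.8 0.8 -1.1 op 0.0004 [ 0.19  1.24  0.04 -0.2   2.66  1.28]
```

>>> {"op": "jog_arm", "data": {"deltas": [0, 0, -0.2, 0, 0, 0, 0, 0, -0.4, 0, 0, 0, 0, 0, -0.6, 0, 0, 0, 0, 0, -0.6, 0, 0, 0, 0, 0, -0.6, 0, 0, 0]}}

```text
time: 15.8
tool_pos: [0.5927, 0.1562, 0.1611]
tool_rot: [-3.124, 0.801, 0.34]
contact_force: [-0.3, 0.8, 0.8]
opening: 0.0006
```

```bash
python3 -c "
from h import *
st()"
```

```text
t 15.8 tcp [129.7   6.5] 161.1 tip [145.9   6.1] 176.8 z -0.72 0.02 -0.7 y.v -1.0 F out,lat,up -0.0 0.8 0.8 op 0.0006 [ 0.19  1.2   0.27 -0.15  2.46  1.35]
```

>>> {"op": "jog_arm", "data": {"deltas": [-0.06, -0.05, -0.24, 0, 0, 0, -0.12, -0.1, -0.48, 0, 0, 0, -0.18, -0.14, -0.7, 0, 0, 0, -0.18, -0.14, -0.7, 0, 0, 0, -0.18, -0.14, -0.7, 0, 0, 0]}}

```text
time: 16.22
tool_pos: [0.5755, 0.1423, 0.0922]
tool_rot: [-3.125, 0.799, 0.34]
contact_force: [0.6, 0.4, 0.5]
opening: 0.0003
```

```bash
python3 -c "
from h import *
st()"
```

```text
t 16.22 tcp [108.8  -0.9] 92.2 tip [125.   -1.3] 107.9 z -0.72 0.02 -0.7 y.v -1.0 F out,lat,up 0.7 0.2 0.5 op 0.0003 [ 0.17  1.16  0.55 -0.13  2.23  1.37]
```

>>> {"op": "jog_arm", "data": {"deltas": [0, 0, -0.04, 0, 0, 0, 0, 0, -0.08, 0, 0, 0, 0, 0, -0.08, 0, 0, 0]}}

```text
time: 16.47
tool_pos: [0.576, 0.1427, 0.0831]
tool_rot: [-3.125, 0.797, 0.34]
contact_force: [-0.5, -0.7, -0.7]
opening: 0.0003
```

>>> {"op": "jog_arm", "data": {"deltas": [0, 0, -0.03, 0, 0, 0, 0, 0, -0.06, 0, 0, 0, 0, 0, -0.06, 0, 0, 0]}}

```text
time: 16.72
tool_pos: [0.5752, 0.1425, 0.0761]
tool_rot: [-3.125, 0.799, 0.34]
contact_force: [0.7, -0.6, 0.0]
opening: 0.0006
```

>>> {"op": "jog_arm", "data": {"deltas": [0, 0, -0.03, 0, 0, 0, 0, 0, -0.06, 0, 0, 0, 0, 0, -0.06, 0, 0, 0]}}

```text
time: 16.97
tool_pos: [0.5752, 0.1424, 0.0702]
tool_rot: [-3.125, 0.8, 0.34]
contact_force: [0.2, -0.6, 0.9]
opening: 0.0004
```

```bash
python3 -c "
from h import *
st()"
```

```text
t 16.97 tcp [108.6  -0.8] 70.2 tip [124.7  -1.1] 85.9 z -0.72 0.02 -0.7 y.v -1.0 F out,lat,up -0.0 -0.6 0.9 op 0.0004 [ 0.17  1.17  0.57 -0.13  2.19  1.38]
```

>>> {"op": "jog_arm", "data": {"deltas": [-0.008, -0.003, -0.03, 0, 0, 0, -0.016, -0.006, -0.06, 0, 0, 0, -0.025, -0.009, -0.1, 0, 0, 0, -0.025, -0.009, -0.1, 0, 0, 0]}}

```text
time: 17.3
tool_pos: [0.5725, 0.1415, 0.06]
tool_rot: [-3.125, 0.799, 0.34]
contact_force: [0.8, 0.9, 1.7]
opening: 0.0005
```

>>> {"op": "jog_arm", "data": {"deltas": [-0.012, -0.004, -0.03, 0, 0, 0, -0.025, -0.009, -0.06, 0, 0, 0, -0.038, -0.013, -0.09, 0, 0, 0, -0.038, -0.013, -0.09, 0, 0, 0]}}

```text
time: 17.63
tool_pos: [0.5686, 0.1401, 0.0511]
tool_rot: [-3.125, 0.8, 0.34]
contact_force: [0.6, -0.2, 2.3]
opening: 0.0003
```

```bash
python3 -c "
from h import *
st()
cv2.imwrite('pics/s16.png',robot.read_camera('scene')[:,:,::-1])"
```

```text
t 17.63 tcp [101.6  -0.7] 51.1 tip [117.8  -1.1] 66.8 z -0.72 0.02 -0.7 y.v -1.0 F out,lat,up 0.5 -0.3 2.3 op 0.0003 [ 0.17  1.17  0.63 -0.12  2.13  1.39]
```

>>> {"op": "jog_arm", "data": {"deltas": [-0.02, -0.007, -0.03, 0, 0, 0, -0.04, -0.014, -0.07, 0, 0, 0, -0.057, -0.02, -0.1, 0, 0, 0, -0.057, -0.02, -0.1, 0, 0, 0]}}

```text
time: 18.02
tool_pos: [0.5628, 0.1381, 0.0412]
tool_rot: [-3.125, 0.8, 0.34]
contact_force: [1.6, -0.0, 2.2]
opening: 0.0006
```

>>> {"op": "jog_arm", "data": {"deltas": [-0.033, -0.012, -0.03, 0, 0, 0, -0.066, -0.023, -0.06, 0, 0, 0, -0.066, -0.023, -0.06, 0, 0, 0]}}

```text
time: 18.27
tool_pos: [0.5561, 0.1357, 0.0349]
tool_rot: [-3.125, 0.8, 0.34]
contact_force: [0.7, 0.8, 1.2]
opening: 0.0001
```

```bash
python3 -c "
from h import *
st()"
```

```text
t 18.27 tcp [88.4 -0.7] 34.9 tip [104.5  -1.1] 50.6 z -0.72 0.02 -0.7 y.v -1.0 F out,lat,up 0.9 0.5 1.2 op 0.0001 [ 0.17  1.15  0.71 -0.12  2.07  1.39]
```

>>> {"op": "jog_arm", "data": {"deltas": [-0.02, -0.007, -0.01, 0, 0, 0, -0.038, -0.013, -0.02, 0, 0, 0, -0.038, -0.013, -0.02, 0, 0, 0]}}

```text
time: 18.52
tool_pos: [0.5524, 0.1345, 0.0333]
tool_rot: [-3.125, 0.8, 0.34]
contact_force: [-0.6, -0.1, -0.2]
opening: 0.0004
```

>>> {"op": "jog_arm", "data": {"deltas": [-0.014, -0.005, -0.005, 0, 0, 0, -0.028, -0.01, -0.01, 0, 0, 0, -0.028, -0.01, -0.01, 0, 0, 0]}}

```text
time: 18.77
tool_pos: [0.5498, 0.1335, 0.0326]
tool_rot: [-3.125, 0.799, 0.34]
contact_force: [0.5, 1.0, 0.5]
opening: 0.0005
```

```bash
python3 -c "
from h import *
st()"
```

```text
t 18.77 tcp [81.7 -0.7] 32.6 tip [97.8 -1. ] 48.2 z -0.72 0.02 -0.7 y.v -1.0 F out,lat,up 0.8 0.8 0.5 op 0.0005 [ 0.17  1.14  0.75 -0.12  2.04  1.4 ]
```

>>> {"op": "jog_arm", "data": {"deltas": [-0.01, -0.003, 0, 0, 0, 0, -0.019, -0.007, 0, 0, 0, 0, -0.019, -0.007, 0, 0, 0, 0]}}

```text
time: 19.02
tool_pos: [0.5483, 0.133, 0.0327]
tool_rot: [-3.125, 0.798, 0.34]
contact_force: [1.6, 0.8, -0.6]
opening: 0.0005
```

>>> {"op": "jog_arm", "data": {"deltas": [-0.01, -0.003, 0, 0, 0, 0, -0.019, -0.007, 0, 0, 0, 0, -0.019, -0.007, 0, 0, 0, 0]}}

```text
time: 19.27
tool_pos: [0.5476, 0.1327, 0.0327]
tool_rot: [-3.125, 0.794, 0.34]
contact_force: [5.8, 2.9, -1.3]
opening: 0.0004
```

```bash
python3 - <<'E'
from h import *
st()
c=robot.camera_params("wrist");print("wcam",case((-c["R"].T@c["t"])[:2]).round(0),-c["R"].T@c["t"])
w=robot.read_camera("wrist")[:,:,::-1];np.save("w17.npy",w);sd=robot.read_camera("side")[:,:,::-1];np.save("sd17.npy",sd)
cv2.imwrite("pics/w17.png",w);cv2.imwrite("pics/sd17.png",sd)
E
```

```text
t 19.27 tcp [79.4 -0.7] 32.7 tip [95.4 -1.1] 48.4 z -0.71 0.02 -0.7 y.v -1.0 F out,lat,up 6.4 0.8 -1.3 op 0.0004 [ 0.17  1.13  0.77 -0.12  2.03  1.4 ]
wcam [261.  -4.] [0.71949588 0.19004107 0.10601025]
```

The lever is against a stop at 6.4 N. I'll press slightly more, well under 25 N, then back off and check.

>>> {"op": "jog_arm", "data": {"deltas": [-0.005, -0.002, 0, 0, 0, 0, -0.01, -0.003, 0, 0, 0, 0, -0.01, -0.003, 0, 0, 0, 0]}}

```text
time: 19.62
tool_pos: [0.5474, 0.1327, 0.0326]
tool_rot: [-3.126, 0.791, 0.34]
contact_force: [8.8, 4.8, -0.3]
opening: 0.0003
```

>>> {"op": "jog_arm", "data": {"deltas": [0.15, 0.05, 0.02, 0, 0, 0, 0.3, 0.1, 0.06, 0, 0, 0, 0.6, 0.21, 0.3, 0, 0, 0, 0.75, 0.26, 0.6, 0, 0, 0, 0.75, 0.26, 0.9, 0, 0, 0]}}

```text
time: 20.03
tool_pos: [0.6155, 0.1564, 0.1104]
tool_rot: [-3.123, 0.806, 0.342]
contact_force: [55.9, 18.1, 42.4]
opening: 0.0005
```

```bash
python3 - <<'E'
from h import *
st()
for n in("side","scene"):
    im=robot.read_camera(n)[:,:,::-1];cv2.imwrite(f"pics/{n}18.png",im)
a=cv2.imread("pics/scene18.png").astype(int).mean(2)
print("scene, cols 300-330");
for y in range(208,262,1):print(y,*[f"{int(k):3d}" for k in a[y,300:332]])
E
```

```text
t 20.03 tcp [151.3  -0.9] 110.4 tip [167.6  -1.3] 126.0 z -0.72 0.02 -0.69 y.v -1.0 F out,lat,up 58.8 -1.5 42.4 op 0.0005 [ 0.18  1.36  0.04 -0.17  2.54  1.32]
scene, cols 300-330
208  39  39  39  38  38  39  40  39  39  39  39  39  39  39  39  39  39  39  38  38  39  39  39  37  39  51  68  78  82  83  83  83
209  40  40  40  40  39  40  39  39  39  39  39  38  39  39  37  39  39  39  38  38  39  39  39  38  42  58  73  78  80  80  81  82
210  39  39  39  40  38  38  40  39  39  40  39  39  39  39  38  39  38  40  39  39  38  39  37  39  49  66  76  77  78  78  78  80
211  38  39  39  38  39  38  38  39  39  37  39  40  39  39  40  39  40  39  40  39  39  39  39  43  59  71  75  76  76  78  77  79
212  40  39  39  39  39  39  39  39  39  39  40  40  39  38  40  38  39  39  39  38  39  38  41  51  65  72  74  74  75  76  77  79
213  38  39  39  38  39  39  39  39  38  40  38  39  38  39  38  39  39  40  39  39  37  39  44  58  68  71  71  72  74  75  77  78
214  39  39  38  38  39  39  40  38  39  39  39  38  39  39  40  38  38  39  39  40  38  40  50  60  68  70  71  71  72  74  76 
[... 5507 characters left out ...]
  11  11  12  14  11  12  10  10  13  12
257  19  13  13  17  15  14  11  11  10   6  25  71  98  66  48  47  50  47  29  14  10  10  12  11  14  11  13  12  11  11  11  12
258  13  14  18  18  13  13  13  12   9   6  31  79  93  61  46  48  50  44  23  11  10  11  11  11  13  11  11  13  11  12  13  13
259  12  15  17  16  14  13  11   8   9   7  37  85  86  55  48  48  47  39  20  11   9  12  10  13  12  12  12  11  11  12  12  11
260  14  18  17  14  11  11  12  10   7   8  45  96  80  52  47  49  48  36  17  10  10  12  13  13  10  11  11  12  14  12  10  13
261  18  17  14  12  11  10  10   9   7  10  52  97  72  48  48  51  47  30  13   9  12  11  11  11  12  13  13  11  11  12  11  12
```

The force reading of 72 N comes with joint 3 at its 0.04 limit, probably arm deceleration at full stretch. I'll ease back inside the reach, then untilt.

>>> {"op": "jog_arm", "data": {"deltas": [0, 0, 0, 0, 0, 0, 0, 0, 0, 0, 0, 0]}}

```text
time: 20.3
tool_pos: [0.6172, 0.1566, 0.1139]
tool_rot: [-3.126, 0.796, 0.34]
contact_force: [0.6, 0.2, 0.1]
opening: 0.0007
```

>>> {"op": "jog_arm", "data": {"deltas": [0, 0, 0, 0.02, -0.057, 0, 0, 0, 0, 0.04, -0.113, 0, 0, 0, 0, 0.06, -0.17, 0, 0, 0, 0, 0.08, -0.227, 0, 0, 0, 0, 0.1, -0.283, 0]}}

```text
time: 20.72
tool_pos: [0.6176, 0.157, 0.1147]
tool_rot: [-3.126, 0.317, 0.339]
contact_force: [0.9, 0.0, -0.3]
opening: 0.0008
```

>>> {"op": "jog_arm", "data": {"deltas": [0.05, 0.02, 0.15, 0.02, -0.057, 0, 0.1, 0.03, 0.3, 0.04, -0.113, 0, 0.1, 0.03, 0.5, 0.06, -0.17, 0, 0.1, 0.03, 0.7, 0.066, -0.19, 0, 0.1, 0.03, 0.9, 0.066, -0.19, 0]}}

```text
time: 21.13
tool_pos: [0.6262, 0.1592, 0.2071]
tool_rot: [-3.128, 0.005, 0.339]
contact_force: [-0.5, 0.2, -0.5]
opening: 0.0001
```

```bash
python3 - <<'E'
from h import *
st()
E
```

```text
t 21.13 tcp [162.3  -1.8] 207.1 tip [162.4  -2.1] 229.6 z -0.01 0.01 -1.0 y.v -1.0 F out,lat,up -0.4 0.4 -0.5 op 0.0001 [0.12 0.57 1.14 0.01 1.43 1.35]
```

>>> {"op": "jog_arm", "data": {"deltas": [-0.2, -0.3, 0.3, 0, 0, 0, -0.4, -0.6, 0.4, 0, 0, 0, -0.6, -0.95, 0.4, 0, 0, 0, -0.6, -0.95, 0.4, 0, 0, 0]}}

```text
time: 21.47
tool_pos: [0.5649, 0.0597, 0.2463]
tool_rot: [-3.131, 0.008, 0.336]
contact_force: [1.0, 0.6, 0.3]
opening: 0.0005
```

>>> {"op": "jog_arm", "data": {"deltas": [-0.2, -0.3, 0, 0, 0, 0, -0.4, -0.6, 0, 0, 0, 0, -0.6, -0.95, 0, 0, 0, 0, -0.6, -0.95, 0, 0, 0, 0]}}

```text
time: 21.8
tool_pos: [0.5048, -0.0351, 0.2449]
tool_rot: [-3.13, 0.01, 0.335]
contact_force: [1.3, 0.9, 0.6]
opening: 0.0007
```

>>> {"op": "jog_arm", "data": {"deltas": [-0.2, -0.3, 0, 0, 0, 0, -0.4, -0.6, 0, 0, 0, 0, -0.6, -0.95, 0, 0, 0, 0, -0.6, -0.95, 0, 0, 0, 0]}}

```text
time: 22.13
tool_pos: [0.4449, -0.1303, 0.2448]
tool_rot: [-3.13, 0.01, 0.334]
contact_force: [0.5, 0.4, -0.1]
opening: 0.0005
```

```bash
python3 - <<'E'
from h import *
st()
L={}
for n in("scene","side"):
    im=robot.read_camera(n)[:,:,::-1];cv2.imwrite(f"pics/{n}19.png",im);i0=cv2.imread(f"pics/{n}0.png")
    # bystanders by colour, before/after
    for nm,lo,hi in(("blue",(100,150,40),(130,255,255)),("purple",(135,90,30),(165,255,255))):
        for k,x in((0,i0),(1,im)):
            m=cv2.inRange(cv2.cvtColor(x,cv2.COLOR_BGR2HSV),lo,hi);N,_,s,c=cv2.connectedComponentsWithStats(m)
            print(n,nm,k,[(int(a),*c[j].round(1)) for j,a in enumerate(s[:,4]) if j and a>12][:22])
P={"scene":PA,"side":PB}
def pr(n,o,l,z):
    X=np.r_[C+u*o/1e3+v*l/1e3,z/1e3,1];q=P[n]@X;return (q[:2]/q[2]).round(1)
for n in P:
    print(n,"home lever: end",[pr(n,91.5,s,36) for s in(-14,12)],"top",[pr(n,92,s,80) for s in(-14,12)],"| open end",pr(n,134.8,-1,80.4))
a=cv2.imread("pics/scene19.png").astype(int).mean(2)
for y in range(212,262):print(y,*[f"{int(k):3d}" for k in a[y,300:330]])
E
```

```text
t 22.13 tcp [-104.9 -214.6] 244.8 tip [-104.7 -214.9] 267.3 z -0.01 0.01 -1.0 y.v -1.0 F out,lat,up 0.6 0.2 -0.1 op 0.0005 [-0.45  0.21  1.6   0.    1.35  0.79]
scene blue 0 [(249, np.float64(224.7), np.float64(273.9))]
scene blue 1 [(271, np.float64(224.4), np.float64(274.0))]
scene purple 0 [(22, np.float64(397.5), np.float64(206.2)), (19, np.float64(407.1), np.float64(208.4)), (84, np.float64(415.5), np.float64(218.2)), (57, np.float64(394.7), np.float64(215.6)), (30, np.float64(405.6), np.float64(214.5)), (52, np.float64(436.8), np.float64(219.6)), (21, np.float64(447.6), np.float64(218.6)), (24, np.float64(425.7), np.float64(220.1)), (32, np.float64(424.3), np.float64(226.5)), (28, np.float64(445.1), np.float64(232.1)), (24, np.float64(376.3), np.float64(291.1))]
scene purple 1 [(20, np.float64(397.5), np.float64(205.8)), (19, np.float64(407.6), np.float64(208.4)), (96, np.float64(415.5), np.float64(218.2)), (23, np.float64(395.6), np.float64(212.0)), (28, np.float64(405.9), np.float64(214.9)), (54, np.float64(436.7), np.float64(219.7)), (35, np.float64(393.7), np.float64(218.8)
[... 6779 characters left out ...]
  76  76  73  74  72  71  71  72  73  75  75  75  73  75  75  72  68  68  64  56
257  74  70  71  72  73  74  74  75  76  75  75  74  74  73  73  73  73  75  75  74  74  75  74  75  75  76  73  74  74  73
258  95  82  77  85  87  77  76  76  76  75  75  73  75  75  76  74  75  75  75  74  74  73  73  73  72  73  73  74  75  76
259 131 120 103 113 112  85  76  76  77  75  73  73  74  76  75  74  73  73  74  74  73  74  73  72  71  71  72  75  73  74
260 141 137 122  99  90  77  74  76  76  76  75  74  74  75  74  74  73  73  74  74  73  72  71  71  72  73  72  73  75  74
261 140 138 126  87  72  73  74  74  75  75  76  75  75  75  75  73  73  73  73  73  71  71  69  68  70  72  73  74  73  73
```

The lever strip ends at scene px (307–317, 249–251), against (305–316, 248–251) predicted for home. The bystanders have moved less than 0.3 px, except rack caps that merge differently in the mask. Next I'll check the bail's bar and how far the lid dropped.

```bash
python3 - <<'E'
from h import *
P={"scene":PA,"side":PB}
def pr(n,o,l,z):
    X=np.r_[C+u*o/1e3+v*l/1e3,z/1e3,1];q=P[n]@X;return (q[:2]/q[2])
print("bar pred",[[pr("scene",80,l,z).round(1) for l in(-22,20)] for z in(116,118,122)])
def shift(n,x,y,w,h):
    a,b=[cv2.cvtColor(cv2.imread(f"pics/{n}{k}.png"),cv2.COLOR_BGR2GRAY) for k in(0,19)]
    W=np.eye(2,3,dtype=np.float32)
    cc,W=cv2.findTransformECC(a[y:y+h,x:x+w].astype(np.float32),b[y:y+h,x:x+w].astype(np.float32),W,cv2.MOTION_TRANSLATION,(3,200,1e-6),None,3)
    return round(cc,3),W[:,2].round(2)
print("expected px for keeper 3.5 mm lower",[ (pr(n,39,0,119)-pr(n,39,0,122.5)).round(2) for n in P])
print("keeper scene",shift("scene",309,198,20,16),"side",shift("side",268,240,24,22))
print("case body ref scene",shift("scene",345,215,40,40),"side",shift("side",258,298,45,40))
st()
E
```

```text
bar pred [[array([304.9, 218.6]), array([323.5, 222.9])], [array([304.9, 217.9]), array([323.5, 222.2])], [array([305. , 216.6]), array([323.7, 220.9])]]
expected px for keeper 3.5 mm lower [array([-0.1 ,  1.16]), array([0.02, 1.13])]
keeper scene (0.972, array([-0.04,  0.88], dtype=float32)) side (0.826, array([-0.5 ,  0.75], dtype=float32))
case body ref scene (0.883, array([0.03, 0.63], dtype=float32)) side (0.994, array([-0.21,  0.21], dtype=float32))
t 22.23 tcp [-101.6 -211.8] 244.8 tip [-101.4 -212.1] 267.3 z -0.01 0.01 -1.0 y.v -1.0 F out,lat,up -0.6 0.7 0.0 op 0.0005 [-0.44  0.21  1.6   0.    1.35  0.79]
```

The keeper sits about 0.9 px (roughly 2.5 mm) lower, as a drawn-tight lid should, and the bail's bar lies where the gutter is. I'll hand in.

```bash
python3 -c "
from cell import robot
print(robot.hand_in())"
```

```text
the job is handed in; nothing more can be done
None
```

I hooked the bail in the keeper's gutter, pressed the lever down flat, moved the arm clear and handed the job in at about 22 s. No verdict came back, so the result rests on the checks below.

**What I did:** I pinched the bail's legs and carried the bar over the lip. After one false contact I backed off and felt it drop into the gutter. An outward tug of about 10 N did not move it. I then pushed the lever home with the closed fingers tilted 45°. It met the stop at about 9–10 N.

**Last checks (camera images, measured by code):**
- **Lever:** its end matches the flat position to within about 1–2 px.
- **Bail:** the bar lies across the keeper where the gutter is, within about 1 px.
- **Lid:** the keeper sits about 0.9 px lower in the scene view than at the start, roughly 2.5 mm, as expected for a tight lid. This is the weakest check: the side view gave only 0.75 px, and patches of the case that should not move shifted by 0.2–0.6 px.
- **Bystanders:** plate and cap within 0.3 px of where they were. The rack is too, except for a few caps that merge differently in the colour mask.
- **Robot:** the arm is well clear, with no contact force at the end.

**Disagreements and slips:**
- **Fingertips:** they ended about 22 mm short of the TCP reading, not 11 mm beyond it as the text says. My first grasp closed above the bail, and I worked from the measured value after that.
- **Downward probe:** this reached 11.7 N at the wrist, under the 15 N limit.
- **Force spike:** a brief 72 N wrist reading came while backing off, with joint 3 at the edge of its range. I took it as the arm braking at full stretch, since it was gone by the next reading.
- **Snap-over:** I did not feel a clear snap. The push force stayed near 2–3 N, below the stated 4–9 N peak.

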